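# Blow off, fold and case the miniature double frames

## Robot

A 7-joint arm with a two-finger parallel gripper is mounted at the origin on the work surface. World frame = base frame: x ahead of the robot, y to its left, z up, the work surface at z = 0. Lengths are in m, angles in rad, forces in N, time in s.
With the tool pointing down it reaches from about 0.4 to 0.85 m from the base axis. Payload 10.4 kg.
Tool frame: the origin (TCP) lies at the centre of the arm's flange, where the gripper is bolted on; the fingertips stand 182 mm ahead of it and the grasp point (between the pads) lies 164 mm ahead of it; z points along the fingers, y is the direction in which the jaws open and shut (so a half turn about z gives the same grasp; the last joint's range is limited). The gripper opens to 87 mm and grips with 3 to 60 N. Pads are 19 mm wide; open, the fingers measure 117 mm over their backs; the gripper's body (75 mm by 190 mm) begins 51 mm behind the grasp point.
Start: joints at [1.306, 0.332, -0.065, 1.46, 0.022, 1.35, -0.088], TCP at [0.15, -0.607, 0.405] pointing down, gripper open.
Joint ranges: [-2.6, 2.6], [-0.5, 2.12], [-1.47, 1.34], [0.16, 2.42], [-1.27, 4.41], [0.06, 2.06], [-2.6, 2.6]. Speed limits (rad/s): [2.22, 2.22, 2.79, 2.79, 3.14, 3.14, 3.14].

## Interface

Orientations are given as [roll, pitch, yaw] about the fixed x, y, z axes, in that order (R = Rz(yaw) Ry(pitch) Rx(roll)).
In Python, from workcell import monitor, capture, camera_info, job gives the robot as it stands.
- The arm moves only by the shell command python3 -m inch 'ROWS' [FORCE]. ROWS is text: rows parted by semicolons, each of 7 numbers parted by spaces: the opening, from -1 (shut) to 1 (fully open), then the shift along the tool's x, y, z in units of 50 mm (1.0 is 50 mm), then the turn, a rotation vector about the tool's x, y, z in degrees. A call has 1 to 5 rows; each row shifts and turns the commanded pose from where the row before left it, along the tool's axes as they then stand; what a row does not reach is not made up. A row lasts 1/8 s, in which the tool goes at most 62.5 mm and 10.7 degrees, less where a joint would pass 70% of its speed; a pose out of reach is approached as far as the arm can. A call is refused whole if a number of a shift passes 1 or a number of a turn 10.7, either way. A call with a gripper value outside its range is refused whole. The fingers move at their own pace and stop on an object; FORCE is the grip in N (left out, the last holds). Time passes only in rows, so rows that do not move let the fingers close. It gives the time, the measured TCP pose, the force and the opening at its end, in the units of the state.
- monitor.sense(): the state, without advancing time (a new reading comes with each control period).
- capture(name): name is "side" or "top" or "wrist"; returns the picture (420x560x3 uint8, red, green, blue); there is no depth.
- camera_info(name): a dict with "mtx" (3x3 intrinsics, pixels), "cam_to_world" (4x4, takes a point from camera to world coordinates). Camera axes: x right, y down, z forward; pixel columns grow to the right and rows downward; lengths in m; the calibration is good to about 2 mm. A picture is of the moment at which its call begins: read the wrist's pose just before it. camera_info takes no time and is no camera call; for the wrist camera it gives the pose at the moment of the call.
- job.sign_off(): hands the job in, once; it reports no verdict.
The state is a dict: "time": time; "joint_pos": joint angles; "dq": joint speeds; "joint_efforts": joint torques, N m; "tcp_pos": TCP position; "tool_rot": TCP orientation; "contact_force": force on the tool from outside, world axes, zero at the start; "moment": the same for the moment, N m; "gripper_width": finger opening in m.
Only numpy, scipy, OpenCV 4.12 (cv2) and the standard library are available. Lean on these libraries where they do the work, as an engineer would, in place of code of your own. Each camera call takes 0.05 s, during which the arm holds its last target.

## Task

Blow the dust off the little hinged double frames while they all stand open in front of the bench blower: hold the blower's push-button fully down for at least five seconds without letting up, then let it go. After that fold every frame shut, set each one upright in its own slot of the foam-lined case, without dropping any, and close the case lid fully; leave the other things on the bench where they are.

Things in the scene. Friction and masses are not known exactly. Their poses are not given: they have to be found in the camera images.
- jog (a joint): travel of the blower's hold-to-run push-button (momentary, spring return): 0 m released, 0.006 m fully down; about 1.2 N to start and 4 N fully down
- jog_top (a point): centre of the top face of the push-button: a black round button 32 mm across, pressed straight down, on a grey 70 x 70 mm box at the near end of the teak board; top about 85 mm above the bench. The white fan-type air blower (about 220 mm tall) stands further out on the same board, facing the frames
- case_lid (a joint): lid of the case, rad: 0 shut, 1.75 fully open (stop). Its hinge is lightly damped; it falls open above about 1.1 rad and falls shut below that
- case_hinge (a point): middle of the lid's hinge line, on the far rim of the case, about 40 mm above the bench; its y axis runs along the hinge, its x axis points away from the case (from front to hinge), z up. The lid is a shell 136 mm (front to hinge) x 276 mm, 50 mm deep: its flat outer top is 50 mm above the hinge when shut
- frame1_mid (a point): double frame 1 (may be absent): 2 wooden leaves, each 70 long x 9 thick x 75 mm tall, hinged upright like a book, standing on the bench, about 0.2 kg. Point on the first leaf's inner face: 37.5 mm up, 35 mm from the hinge along x (x: hinge to free edge; z up); the centre of the folded pair. First leaf's wood lies at -y, second leaf at +y. Folded: 70 x 18 x 75 mm
- frame1_leaf (a joint): opening angle of double frame 1, rad: 0 folded shut, leaves face to face; larger opens the second leaf counter-clockwise seen from above about the hinge. A lightly stiff hinge (0.03 N m) that stays where left, so the leaves can be squeezed together
- frame2_mid (a point): double frame 2 (may be absent): 2 wooden leaves, each 70 long x 9 thick x 75 mm tall, hinged upright like a book, standing on the bench, about 0.2 kg. Point on the first leaf's inner face: 37.5 mm up, 35 mm from the hinge along x (x: hinge to free edge; z up); the centre of the folded pair. First leaf's wood lies at -y, second leaf at +y. Folded: 70 x 18 x 75 mm
- frame2_leaf (a joint): opening angle of double frame 2, rad: 0 folded shut, leaves face to face; larger opens the second leaf counter-clockwise seen from above about the hinge. A lightly stiff hinge (0.03 N m) that stays where left, so the leaves can be squeezed together
- frame3_mid (a point): double frame 3 (may be absent): 2 wooden leaves, each 70 long x 9 thick x 75 mm tall, hinged upright like a book, standing on the bench, about 0.2 kg. Point on the first leaf's inner face: 37.5 mm up, 35 mm from the hinge along x (x: hinge to free edge; z up); the centre of the folded pair. First leaf's wood lies at -y, second leaf at +y. Folded: 70 x 18 x 75 mm
- frame3_leaf (a joint): opening angle of double frame 3, rad: 0 folded shut, leaves face to face; larger opens the second leaf counter-clockwise seen from above about the hinge. A lightly stiff hinge (0.03 N m) that stays where left, so the leaves can be squeezed together
- frame4_mid (a point): double frame 4 (may be absent): 2 wooden leaves, each 70 long x 9 thick x 75 mm tall, hinged upright like a book, standing on the bench, about 0.2 kg. Point on the first leaf's inner face: 37.5 mm up, 35 mm from the hinge along x (x: hinge to free edge; z up); the centre of the folded pair. First leaf's wood lies at -y, second leaf at +y. Folded: 70 x 18 x 75 mm
- frame4_leaf (a joint): opening angle of double frame 4, rad: 0 folded shut, leaves face to face; larger opens the second leaf counter-clockwise seen from above about the hinge. A lightly stiff hinge (0.03 N m) that stays where left, so the leaves can be squeezed together
- frame1: the first leaf of double frame 1 (may be absent), same axes as frame1_mid; origin at the foot of its hinge line
- frame2: the first leaf of double frame 2 (may be absent), same axes as frame2_mid; origin at the foot of its hinge line
- frame3: the first leaf of double frame 3 (may be absent), same axes as frame3_mid; origin at the foot of its hinge line
- frame4: the first leaf of double frame 4 (may be absent), same axes as frame4_mid; origin at the foot of its hinge line
- slot1 (a point): end slot 1 of the black foam-lined case, at its right-hand end seen from the robot (-y): centre of the slot's floor, 5 mm above the bench. Each slot is 80 mm long along x (towards the hinge), 25 mm wide along y, 28 mm deep. Four equal slots in a row, 62 mm apart along y: slots 2 and 3 lie evenly between 1 and 4. The case is 136 x 276 mm, rims 40 mm high
- slot4 (a point): end slot 4 of the black foam-lined case, at its left-hand end (+y): centre of the slot's floor, 5 mm above the bench. Each slot is 80 mm long along x (towards the hinge), 25 mm wide along y, 28 mm deep. Four equal slots in a row, 62 mm apart along y: slots 2 and 3 lie evenly between 1 and 4. The case is 136 x 276 mm, rims 40 mm high
- resin_corner: white resin frame corner, L of 75 mm legs, 14 mm thick; a bystander; origin at its underside
- wall_hook: chrome wall hook, 60 mm plate, 41 mm high; a bystander; origin at its underside
- point_driver: bronze point driver, 150 mm long, 55 mm high; a bystander; origin at its underside
- tape_measure: grey tape measure, 64 x 62 x 32 mm; a bystander; origin at its underside
- nail_carton: small carton of V-nails, 75 x 50 x 32 mm; a bystander; origin at its underside
- try_square: wood and steel try square lying flat, 100 mm stock 16 mm thick, 110 mm blade; a bystander; origin at its underside
Things that resemble listed ones, but are neither listed nor needed, are in the scene too. Leave any green look-alike of the frame4 alone.

How it is judged:
On the way, in this order (a step that is already met when the one before it is completed fails the run):
1. with every frame standing open, the push-button is held down for five seconds (value of joint jog above 0.004 m and value of joint each of frame1_leaf, frame2_leaf, frame3_leaf, frame4_leaf above 0.3 rad), for 4.8 s.
2. the push-button is let go, the frames still open (value of joint jog below 0.001 m and value of joint each of frame1_leaf, frame2_leaf, frame3_leaf, frame4_leaf above 0.3 rad), for 0.1 s.
3. every frame is folded and stands in a slot of the case (value of joint each of frame1_leaf, frame2_leaf, frame3_leaf, frame4_leaf below 0.2 rad and angle between each of frame1_mid, frame2_mid, frame3_mid, frame4_mid's own z axis and vertical below 0.35 rad and z of frame1_mid in the frame of slot1 between 0.025 and 0.046 m and x of frame1_mid in the frame of slot1 between -0.02 and 0.02 m and y of frame1_mid in the frame of slot1 between -0.02 and 0.205 m and z of frame2_mid in the frame of slot1 between 0.025 and 0.046 m and x of frame2_mid in the frame of slot1 between -0.02 and 0.02 m and y of frame2_mid in the frame of slot1 between -0.02 and 0.205 m and z of frame3_mid in the frame of slot1 between 0.025 and 0.046 m and x of frame3_mid in the frame of slot1 between -0.02 and 0.02 m and y of frame3_mid in the frame of slot1 between -0.02 and 0.205 m and z of frame4_mid in the frame of slot1 between 0.025 and 0.046 m and x of frame4_mid in the frame of slot1 between -0.02 and 0.02 m and y of frame4_mid in the frame of slot1 between -0.02 and 0.205 m), for 0.2 s.
At the end, for the whole second after the job is handed in: Every frame present is folded (leaf angle below 0.2 rad) and stands upright at the bottom of a slot (centre within 20 mm of the slots' middle line lengthwise and no more than 46 mm above the slot floor), the lid is shut (below 0.05 rad) and the button is up (all of step 3 and value of joint case_lid below 0.05 rad and value of joint jog below 0.001 m); the robot touches nothing.
It fails at once if a bystander is pushed more than 4 cm or knocked over (distance of any of resin_corner, wall_hook, point_driver, tape_measure, nail_carton, try_square from where it was at the start of the episode above 0.04 m or angle between any of resin_corner, wall_hook, point_driver, tape_measure, nail_carton, try_square's own z axis and vertical above 0.6 rad).
It fails at once if a frame is dropped or flung (it moves faster than 1.4 m/s, as after a fall of 10 cm) (linear speed of any of frame1, frame2, frame3, frame4 above 1.4 m/s).
Of frame1, frame2, frame3, frame4 only 2 to 4 are there at a start; the rules pass over those that are not, and their reading is None.
At some moment in a run one of frame1, frame2, frame3, frame4 may be knocked a few centimetres aside while the robot is not near it.
It also fails if it takes over 210 s, if anything falls off the work surface, if the arm or the gripper's body presses on something with over 40 N, if the wrist force passes 120 N, or if a joint passes its speed limit or range.

## Working session

There is one attempt and no reset: what is moved stays moved. The work goes in short steps, Python scripts to look and compute and a shell command to move; the robot and the scene stay as the last step left them, time stands still between calls to the robot, and variables do not carry over. Pictures are saved under pics/ and viewed, and the job is handed in when it is done.

```bash
ls -la; mkdir -p pics; cat > look.py <<'E'
import sys,cv2
from workcell import monitor,capture,camera_info
import numpy as np
np.set_printoptions(precision=4,suppress=True)
def snap(name,fn):
    im=capture(name); cv2.imwrite(f'pics/{fn}.png',cv2.cvtColor(im,cv2.COLOR_RGB2BGR)); return im
E
python3 - <<'E'
from look import *
print(monitor.sense())
for n in ['side','top','wrist']:
    snap(n,n+'0'); print(n,camera_info(n))
E
```

```text
total 12
drwxr-xr-x  3 agent agent 4096 Dec  6 04:09 .
drwxr-xr-x 23 root  root  4096 Dec  6 04:08 ..
drwxr-xr-x  2 agent agent 4096 Dec  6 04:09 pics
{'time': 0.0, 'joint_pos': array([ 1.3064,  0.3329, -0.0647,  1.461 ,  0.0216,  1.3499, -0.0885]), 'dq': array([-0.0005,  0.0002, -0.0008, -0.0009, -0.0008,  0.0007,  0.0026]), 'joint_efforts': array([  0.0002, -62.3263,   0.0247, -38.9895,  -0.0613,   0.0398,
         0.0001]), 'tcp_pos': array([ 0.1496, -0.6067,  0.4039]), 'tool_rot': array([-3.1401,  0.0001,  0.2418]), 'contact_force': array([0.4661, 0.437 , 0.3311]), 'moment': array([-0.0102,  0.0154,  0.0242]), 'gripper_width': 0.08733171571607774}
side {'mtx': array([[410.8383,   0.    , 270.6922],
       [  0.    , 410.8383, 202.1889],
       [  0.    ,   0.    ,   1.    ]]), 'cam_to_world': array([[-0.9663, -0.1295,  0.2226,  0.3057],
       [-0.2574,  0.5092, -0.8212,  0.912 ],
       [-0.0071, -0.8508, -0.5254,  0.6645],
       [ 0.    ,  0.    ,  0.    ,  1.    ]])}
top {'mtx': array([[423.1838,   0.    , 276.6473],
       [  0.    , 423.1838, 208.9625],
       [  0.    ,   0.    ,   1.    ]]), 'cam_to_world': array([[-0.013 , -0.9967,  0.0797,  0.4632],
       [-0.9998,  0.0142,  0.0147,  0.0076],
       [-0.0158, -0.0795, -0.9967,  1.3688],
       [ 0.    ,  0.    ,  0.    ,  1.    ]])}
wrist {'mtx': array([[298.8945,   0.    , 278.3892],
       [  0.    , 298.8945, 211.8566],
       [  0.    ,   0.    ,   1.    ]]), 'cam_to_world': array([[ 0.2396, -0.9304, -0.2774,  0.2254],
       [-0.9709, -0.2297, -0.0681, -0.5878],
       [-0.0004,  0.2857, -0.9583,  0.3831],
       [ 0.    ,  0.    ,  0.    ,  1.    ]])}
```

View pics/top0.png

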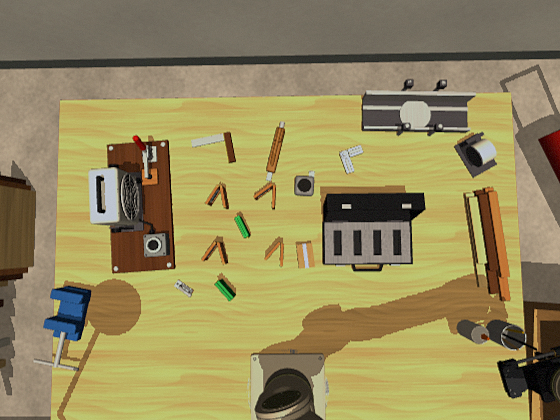

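View pics/side0.png

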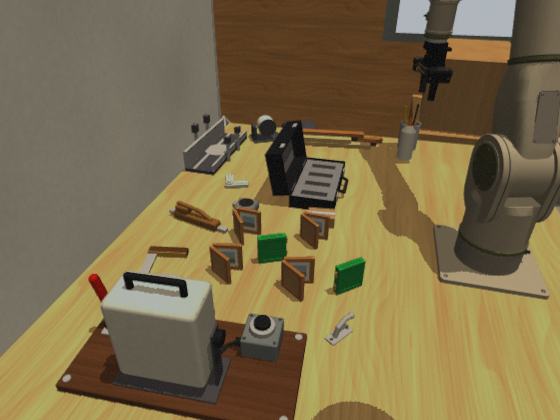

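View pics/wrist0.png

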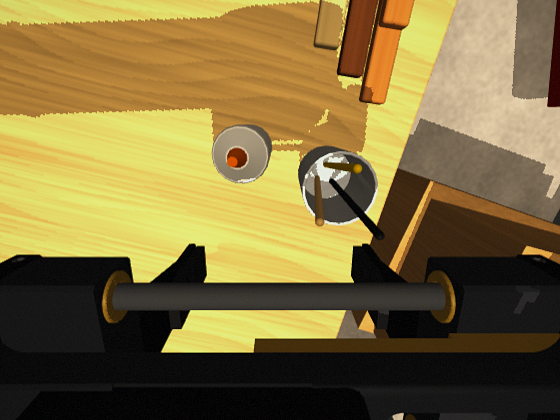

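```bash
cat >> look.py <<'E'
def ray(name,u,v,info=None):
    c=info or camera_info(name); K=c['mtx'];T=c['cam_to_world']
    d=T[:3,:3]@np.linalg.inv(K)@np.array([u,v,1.]); return T[:3,3],d
def pt(name,u,v,z,info=None):
    o,d=ray(name,u,v,info); return o+d*(z-o[2])/d[2]
def proj(name,p,info=None):
    c=info or camera_info(name); K=c['mtx'];T=c['cam_to_world']
    q=K@(T[:3,:3].T@(np.asarray(p,float)-T[:3,3])); return q[:2]/q[2]
def crop(im,u0,v0,u1,v1,s,fn):
    c=cv2.resize(im[v0:v1,u0:u1],None,fx=s,fy=s,interpolation=cv2.INTER_CUBIC)
    for u in range((u0//10+1)*10,u1,10):
        cv2.putText(c,str(u),((u-u0)*s-8,8),0,0.3,(255,0,0),1); cv2.line(c,((u-u0)*s+s//2,10),((u-u0)*s+s//2,14),(255,0,0),1)
    for v in range((v0//10+1)*10,v1,10):
        cv2.putText(c,str(v),(0,(v-v0)*s+s//2+3),0,0.3,(255,0,0),1)
    cv2.imwrite(f'pics/{fn}.png',cv2.cvtColor(c,cv2.COLOR_RGB2BGR))
E
python3 - <<'E'
from look import *
im=cv2.cvtColor(cv2.imread('pics/top0.png'),cv2.COLOR_BGR2RGB)
crop(im,80,120,320,300,3,'t0a')
crop(im,300,120,440,280,5,'t0b') if 0 else crop(im,300,170,440,280,5,'t0b')
E
```

```text
(no output)
```

View pics/t0a.png

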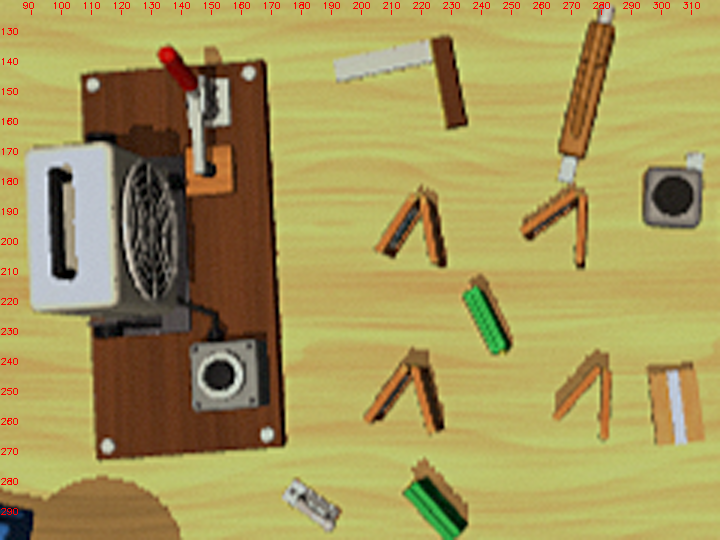

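View pics/t0b.png

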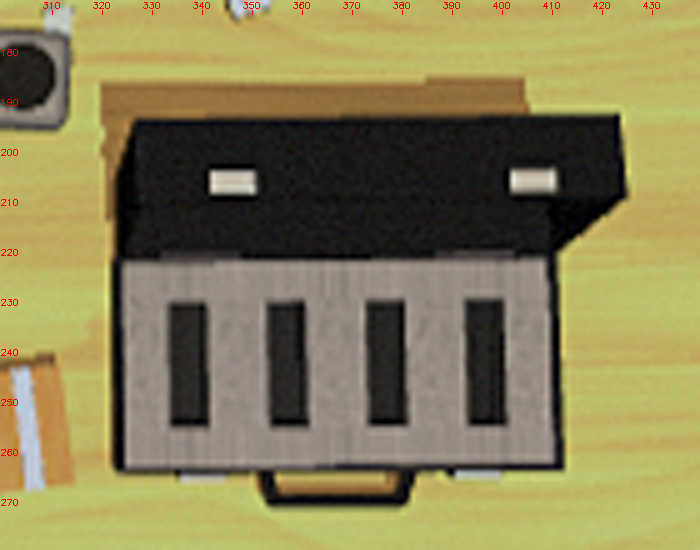

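```bash
python3 - <<'E'
from look import *
f=lambda u,v,z:print((u,v),z,pt('top',u,v,z))
print('button');f(153.2,244.7,.085)
print('blower top corners z .22');[f(u,v,.22) for u,v in [(89,170),(120,168),(90,222),(119,225),(143,218)]]
print('slots: corners at z=.033')
for (a,b) in [((333.5,230),(341,255)),((353,230),(361.5,255)),((373,230),(381,255)),((393,229.5),(401,255))]:
    p=(pt('top',*a,.033)+pt('top',*b,.033))/2; print(p)
f(322.5,221.5,.04);f(410,221.5,.04);f(323.5,264,.04);f(412,263.5,.04)
im=cv2.cvtColor(cv2.imread('pics/top0.png'),cv2.COLOR_BGR2HSV)
# orange top edges
m=cv2.inRange(im,(5,120,120),(15,255,255))
sub=m.copy(); sub[:,:195]=0; sub[:,290:]=0; sub[:180]=0; sub[270:]=0
n,l,s,c=cv2.connectedComponentsWithStats(sub)
for i in range(1,n):
    if s[i,4]>15: print(s[i],c[i])
cv2.imwrite('pics/m0.png',cv2.resize(m[170:280,190:310],None,fx=5,fy=5,interpolation=cv2.INTER_NEAREST))
E
```

```text
button
(153.2, 244.7) 0.085 [0.4623 0.4029 0.085 ]
blower top corners z .22
(89, 170) 0.22 [0.6704 0.5417 0.22  ]
(120, 168) 0.22 [0.6746 0.4556 0.22  ]
(90, 222) 0.22 [0.5265 0.5357 0.22  ]
(119, 225) 0.22 [0.5172 0.4558 0.22  ]
(143, 218) 0.22 [0.5355 0.3901 0.22  ]
slots: corners at z=.033
[ 0.4617 -0.1615  0.033 ]
[ 0.4609 -0.2241  0.033 ]
[ 0.4601 -0.2859  0.033 ]
[ 0.4601 -0.3483  0.033 ]
(322.5, 221.5) 0.04 [ 0.5279 -0.1161  0.04  ]
(410, 221.5) 0.04 [ 0.5241 -0.3893  0.04  ]
(323.5, 264) 0.04 [ 0.3955 -0.1163  0.04  ]
(412, 263.5) 0.04 [ 0.3937 -0.3905  0.04  ]
[254 183  18  15  67] [263.1493 189.8955]
[272 185   4  23  50] [273.36 196.14]
[205 187  12  17  45] [210.9111 195.0667]
[214 188  12  19  58] [221.1034 195.9828]
[202 242  13  19  55] [207.9636 251.0545]
[214 242  10  20  50] [219.54 250.74]
[265 242  15  17  57] [272.0877 250.2632]
[280 243   4  23  54] [281.537  253.7963]
```

View pics/m0.png

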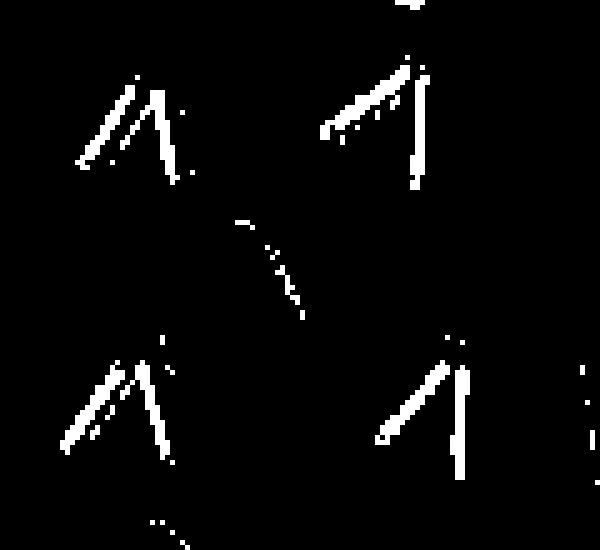

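```bash
cat >> look.py <<'E'
from scipy.spatial.transform import Rotation as R
def tool():
    s=monitor.sense(); return s['tcp_pos'],R.from_euler('xyz',s['tool_rot']),s
def plan(x,y,z,yaw=None):
    """x,y,z TCP target; yaw deg; prints tool-axis shift (50mm units) and turn deg"""
    p,r,s=tool(); d=r.inv().apply(np.array([x,y,z])-p)/.05
    print('tcp',p,'yaw',np.degrees(s['tool_rot'])[2],'t',s['time'],'shift',d)
    if yaw is not None:
        rt=R.from_euler('xyz',[180,0,yaw],degrees=True); v=(r.inv()*rt).as_rotvec(degrees=True); print('turn',v)
        print('shift after turn',rt.inv().apply(np.array([x,y,z])-p)/.05)
E
cat > fr.py <<'E'
from look import *
F={'A':((216.5,188),(206,203),(221,188.5),(225,206)),'B':((271.5,184),(254.5,196.5),(273.8,185),(272.8,207)),
'C':((213.5,244.5),(203,259),(218,243),(223.5,261.5)),'D':((279,243),(266,257.5),(282.5,244),(281.5,265))}
for k,(a,b,c,d) in F.items():
    a,b,c,d=[pt('top',*q,.075)[:2] for q in (a,b,c,d)]
    h=(a+c)/2; u=(b-a)/np.linalg.norm(b-a); v=(d-c)/np.linalg.norm(d-c); w=u+v; w/=np.linalg.norm(w)
    print(k,'hinge',h,'tips',b,d,'len',np.linalg.norm(b-a),np.linalg.norm(d-c),'open deg',np.degrees(np.arccos(u@v)),'bis deg',np.degrees(np.arctan2(w[1],w[0])),'centre@40',h+w*.04)
E
python3 fr.py; python3 -m inch '-1 0.88 -0.44 0 0 0 0;-1 0.88 -0.44 0 0 0 0;-1 0.88 -0.44 0 0 0 0;-1 0.88 -0.44 0 0 0 0;-1 0.88 -0.44 0 0 0 0'
```

```text
A hinge [0.6333 0.2046] tips [0.5881 0.244 ] [0.578  0.1854] len 0.056336296654477286 0.05573063163756912 open deg 47.84155087292476 bis deg 168.7122981085264 centre@40 [0.5941 0.2124]
B hinge [0.6424 0.0381] tips [0.6061 0.0944] [0.5728 0.0385] len 0.06502495326075398 0.0680980527144309 open deg 50.975131120358334 bis deg 151.21409963010055 centre@40 [0.6074 0.0573]
C hinge [0.4627 0.2141] tips [0.4169 0.2531] [0.4086 0.1906] len 0.054165351875324896 0.058752979994702616 open deg 52.84691261312464 bis deg 170.05420184998033 centre@40 [0.4233 0.221 ]
D hinge [0.4609 0.0156] tips [0.419 0.061] [0.3958 0.0142] len 0.059124299529985394 0.06358755196691411 open deg 39.18629150539271 bis deg 156.8631981243612 centre@40 [0.4241 0.0313]
time: 0.78
tcp_pos: [0.3379, -0.4461, 0.4046]
tool_rot: [-3.142, 0.0, 0.242]
contact_force: [1.4, 0.6, -0.5]
gripper_width: 0.0449
```

```bash
python3 -m inch '-1 0.88 -0.44 0 0 0 0;-1 0.88 -0.44 0 0 0 0;-1 0.88 -0.44 0 0 0 0;-1 0.3 -0.9 0 0 0 -10;-1 0.3 -0.9 0 0 0 -10'; python3 - <<'E'
from look import *
plan(.5,0,.39,180);plan(.456,.403,.3,180)
E
```

```text
time: 1.4
tcp_pos: [0.4491, -0.2553, 0.4043]
tool_rot: [-3.141, -0.0, 0.598]
contact_force: [0.2, 0.1, 0.9]
gripper_width: 0.0018
tcp [ 0.4491 -0.2553  0.4043] yaw 34.248509118141804 t 1.4 shift [ 3.7144 -3.6474  0.2887]
turn [  -0.0083   -0.061  -145.7515]
shift after turn [-1.0175  5.1056  0.2853]
tcp [ 0.4491 -0.2553  0.4043] yaw 34.248509118141804 t 1.4 shift [  7.5228 -10.8037   2.0949]
turn [  -0.0083   -0.061  -145.7515]
shift after turn [-0.1375 13.1656  2.0853]
```

```bash
r='';python3 -m inch '-1 0 0 0 0 0 -10.4;-1 0 0 0 0 0 -10.4;-1 0 0 0 0 0 -10.4;-1 0 0 0 0 0 -10.4;-1 0 0 0 0 0 -10.4' >/dev/null; python3 -m inch '-1 0 0 0 0 0 -10.4;-1 0 0 0 0 0 -10.4;-1 0 0 0 0 0 -10.4;-1 0 0 0 0 0 -10.4;-1 0 0 0 0 0 -10.4' ; python3 -m inch '-1 0 0 0 0 0 -10.4;-1 0 0 0 0 0 -10.4;-1 0 0 0 0 0 -10.4;-1 0 0 0 0 0 -10.4;-1 0 0 0 0 0 0'; python3 - <<'E'
from look import *
plan(.5,0,.39,180);plan(.456,.403,.3,180);print(monitor.sense()['joint_pos'])
E
```

```text
time: 2.65
tcp_pos: [0.4485, -0.2571, 0.4045]
tool_rot: [-3.141, -0.0, 2.412]
contact_force: [0.1, 0.3, 0.1]
gripper_width: 0.0003
time: 3.28
tcp_pos: [0.4485, -0.2572, 0.4046]
tool_rot: [3.141, -0.0, 3.131]
contact_force: [-0.1, -0.6, 0.9]
gripper_width: -0.0
tcp [ 0.4485 -0.2572  0.4046] yaw 179.38340357158458 t 3.275 shift [-0.9746  5.1542  0.2921]
turn [ 0.0093 -0.0151 -0.6166]
shift after turn [-1.0299  5.1435  0.2916]
tcp [ 0.4485 -0.2572  0.4046] yaw 179.38340357158458 t 3.275 shift [-0.0084 13.204   2.0937]
turn [ 0.0093 -0.0151 -0.6166]
shift after turn [-0.1499 13.2035  2.0916]
[ 0.9574  0.1356 -0.5677  1.7185  0.0753  1.3095  1.9344]
```

```bash
python3 -m inch '-1 -0.2 0.9 0 0 0 0;-1 -0.2 0.9 0 0 0 0;-1 -0.2 0.9 0 0 0 0;-1 -0.2 0.9 0 0 0 0;-1 -0.2 0.9 0 0 0 0' >/dev/null; python3 -m inch '-1 0 0.9 0 0 0 0;-1 0 0.9 0 0 0 0;-1 0 0.9 0 0 0 0;-1 0.1 0.9 0 0 0 0;-1 0.2 0.9 0 0 0 0'; python3 -m inch '-1 0.2 0.9 0.2 0 0 0;-1 0.2 0.9 0.2 0 0 0;-1 0.1 0.9 0.2 0 0 0;-1 0.1 0.9 0.3 0 0 0;-1 0 0.5 0.3 0 0 0';  python3 - <<'E'
from look import *
plan(.458,.403,.285,180);print(monitor.sense()['joint_pos'])
snap('side','side1');im=snap('top','top1');crop(im,80,120,320,300,3,'t1a')
E
```

```text
time: 4.53
tcp_pos: [0.4877, 0.1937, 0.4046]
tool_rot: [-3.142, 0.0, 3.126]
contact_force: [0.8, 0.5, 0.0]
gripper_width: 0.0004
time: 5.15
tcp_pos: [0.4587, 0.4001, 0.344]
tool_rot: [3.141, -0.001, 3.129]
contact_force: [0.2, -0.4, 1.0]
gripper_width: 0.0007
tcp [0.4587 0.4001 0.344 ] yaw 179.289728700466 t 5.15 shift [0.0144 0.0562 1.1803]
turn [ 0.0288 -0.0405 -0.7103]
shift after turn [0.0146 0.057  1.1803]
[-0.0962  0.4936 -0.9219  1.5486  0.4016  1.3007  0.4896]
```

View pics/side1.png

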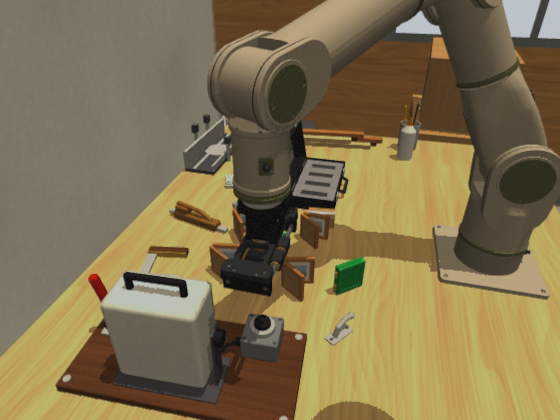

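View pics/t1a.png

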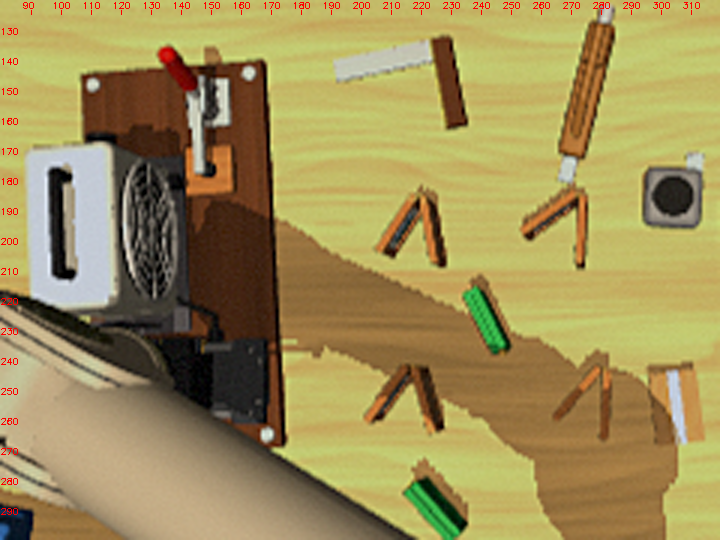

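```bash
python3 -m inch '-1 0 0.05 0.5 0 0 0;-1 0 0 0.5 0 0 0;-1 0 0 0.3 0 0 0;-1 0 0 0.04 0 0 0;-1 0 0 0 0 0 0';  python3 - <<'E'
from look import *
plan(.458,.403,.267,180)
im=snap('side','side2');crop(im,80,200,360,400,3,'s2a');im=snap('wrist','w2')
E
```

```text
time: 5.88
tcp_pos: [0.4601, 0.4003, 0.2785]
tool_rot: [3.141, 0.001, 3.131]
contact_force: [1.0, -0.7, 0.4]
gripper_width: 0.0004
tcp [0.4601 0.4003 0.2785] yaw 179.39374263796566 t 5.875 shift [0.0428 0.054  0.2304]
turn [ 0.0277  0.0426 -0.6062]
shift after turn [0.0421 0.0545 0.2304]
```

View pics/s2a.png

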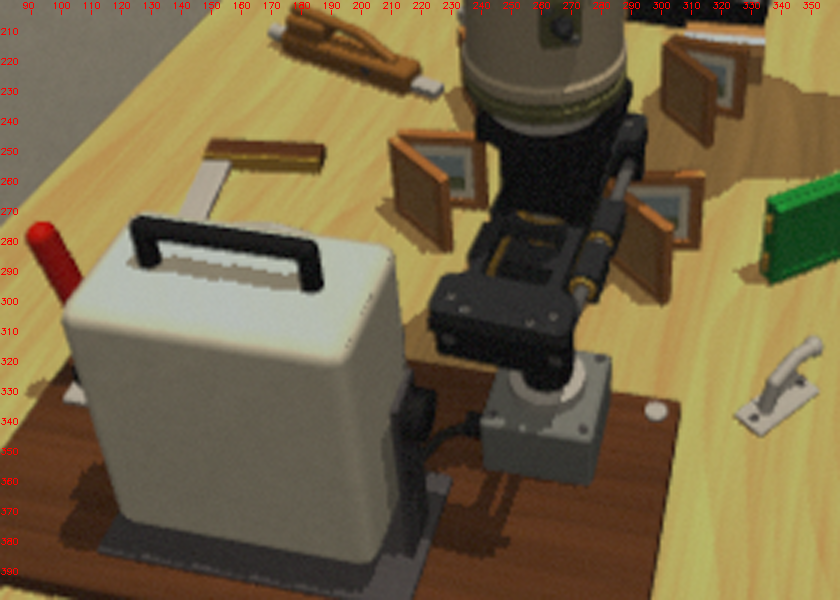

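View pics/w2.png

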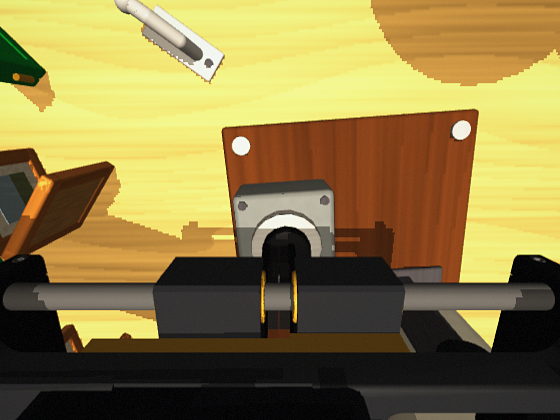

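```bash
python3 -m inch '-1 0.04 0.03 0.15 0 0 0;-1 0 0 0.1 0 0 0;-1 0 0 0.04 0 0 0;-1 0 0 0.04 0 0 0;-1 0 0 0 0 0 0'; python3 -m inch '-1 0 0 0.03 0 0 0;-1 0 0 0.03 0 0 0;-1 0 0 0 0 0 0'
```

```text
time: 6.6
tcp_pos: [0.4576, 0.4021, 0.2617]
tool_rot: [3.141, -0.0, 3.132]
contact_force: [-2.8, 0.1, 6.5]
gripper_width: 0.0005
time: 6.98
tcp_pos: [0.4575, 0.4023, 0.2612]
tool_rot: [-3.141, 0.001, 3.132]
contact_force: [-9.0, -8.8, 29.7]
gripper_width: 0.0003
```

```bash
python3 -m inch '-1 0 0 -0.02 0 0 0;-1 0 0 -0.01 0 0 0;-1 0 0 0 0 0 0'; for i in 1 2 3 4 5 6 7 ; do python3 -m inch '-1 0 0 0 0 0 0;-1 0 0 0 0 0 0;-1 0 0 0 0 0 0;-1 0 0 0 0 0 0;-1 0 0 0 0 0 0' | grep -v rot; done; python3 - <<'E'
from look import *
snap('top','top3');im=snap('side','side3');crop(im,160,240,360,380,4,'s3a')
print(monitor.sense()['time'])
E
```

```text
time: 7.35
tcp_pos: [0.4576, 0.4022, 0.2614]
tool_rot: [-3.141, 0.001, 3.132]
contact_force: [-6.9, -4.3, 18.7]
gripper_width: 0.0006
time: 7.98
tcp_pos: [0.4576, 0.4022, 0.2614]
contact_force: [-5.7, -4.5, 18.9]
gripper_width: 0.0006
time: 8.6
tcp_pos: [0.4575, 0.4022, 0.2614]
contact_force: [-5.8, -4.8, 17.7]
gripper_width: 0.0006
time: 9.22
tcp_pos: [0.4576, 0.4022, 0.2614]
contact_force: [-5.7, -4.9, 19.3]
gripper_width: 0.0003
time: 9.85
tcp_pos: [0.4576, 0.4022, 0.2614]
contact_force: [-6.0, -5.0, 18.3]
gripper_width: 0.0003
time: 10.48
tcp_pos: [0.4576, 0.4022, 0.2614]
contact_force: [-6.8, -4.8, 18.3]
gripper_width: 0.0004
time: 11.1
tcp_pos: [0.4576, 0.4022, 0.2614]
contact_force: [-6.2, -5.1, 17.9]
gripper_width: 0.0001
time: 11.72
tcp_pos: [0.4576, 0.4022, 0.2614]
contact_force: [-6.2, -4.2, 18.6]
gripper_width: 0.0003
11.825
```

View pics/s3a.png

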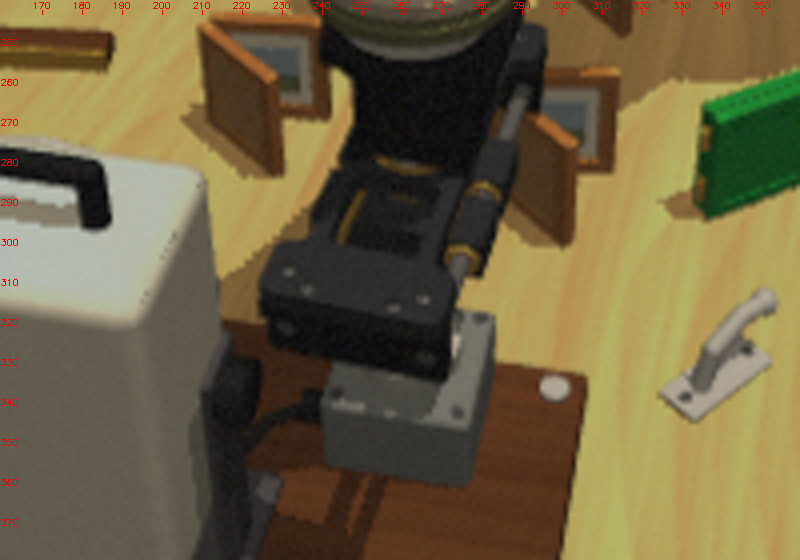

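```bash
python3 -m inch '-1 0 0 0 0 0 0;-1 0 0 0 0 0 0;-1 0 0 0 0 0 0;-1 0 0 0 0 0 0;-1 0 0 0 0 0 0'>/dev/null;python3 -m inch '-1 0 0 0 0 0 0;-1 0 0 0 0 0 0;-1 0 0 0 0 0 0;-1 0 0 0 0 0 0;-1 0 0 0 0 0 0'; python3 -m inch '-1 0 0 -0.2 0 0 0;-1 0 0 -0.4 0 0 0;-1 0 0 -0.6 0 0 0;-1 0 0 -0.8 0 0 0;-1 0 0 -0.2 0 0 0'; python3 - <<'E'
from look import *
plan(.424,.221,.35,170)
im=snap('side','side4');crop(im,160,200,360,350,4,'s4a');im=snap('top','top4');crop(im,80,120,320,300,3,'t4a')
E
```

```text
time: 13.08
tcp_pos: [0.4576, 0.4022, 0.2614]
tool_rot: [-3.141, 0.001, 3.132]
contact_force: [-5.2, -5.6, 18.4]
gripper_width: 0.0002
time: 13.7
tcp_pos: [0.458, 0.4023, 0.3732]
tool_rot: [3.139, 0.003, 3.132]
contact_force: [-0.2, 0.5, -0.2]
gripper_width: 0.0007
tcp [0.458  0.4023 0.3732] yaw 179.44674252596317 t 13.7 shift [ 0.6472 -3.6326  0.4524]
turn [0.1586 0.1758 9.447 ]
shift after turn [ 0.0409 -3.6882  0.4636]
```

View pics/s4a.png

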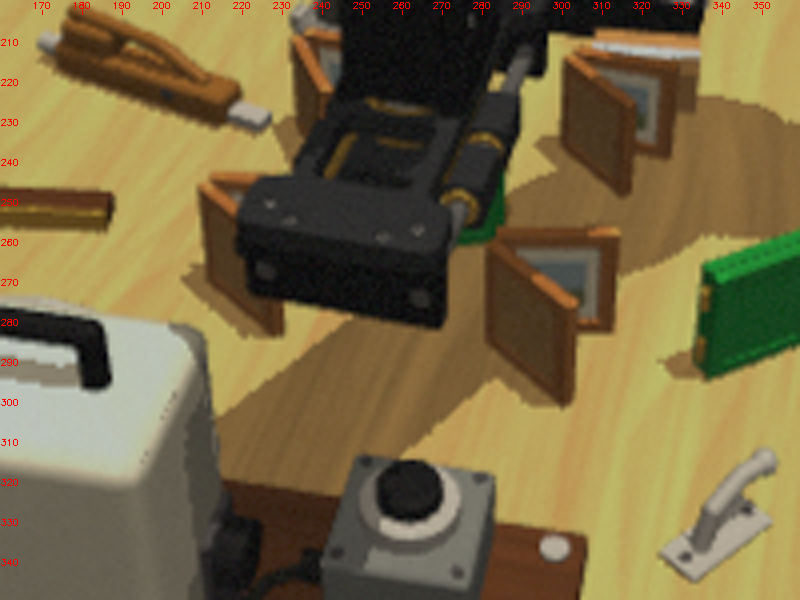

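View pics/t4a.png

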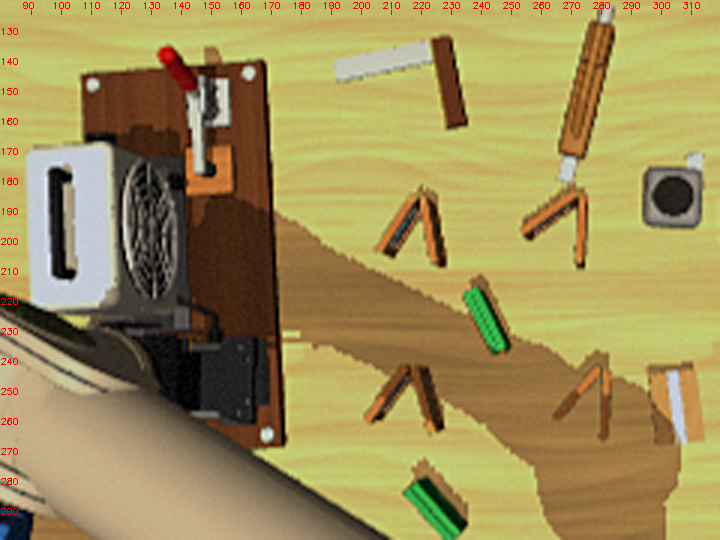

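```bash
python3 -m inch '-1 0 0 0 0 0 9.4;0.72 0 -0.9 0 0 0 0;0.72 0 -0.9 0 0 0 0;0.72 0 -0.9 0 0 0 0;0.72 0 -0.9 0.3 0 0 0' 20; python3 -m inch '0.72 0 -0.09 0.5 0 0 0;0.72 0 0 0.5 0 0 0;0.72 0 0 0 0 0 0'; python3 - <<'E'
from look import *
plan(.424,.221,.225,170)
im=snap('wrist','w5')
s=camera_info('wrist')
for p in [(.4627,.2141,.075),(.4169,.2531,.075),(.4086,.1906,.075)]: print(proj('wrist',p,s))
E
```

```text
time: 14.42
tcp_pos: [0.4265, 0.2229, 0.3541]
tool_rot: [-3.141, 0.0, 2.967]
contact_force: [0.3, 0.4, -0.0]
gripper_width: 0.0327
time: 14.8
tcp_pos: [0.4253, 0.2192, 0.3027]
tool_rot: [-3.14, -0.004, 2.968]
contact_force: [0.2, -0.6, 0.0]
gripper_width: 0.0625
tcp [0.4253 0.2192 0.3027] yaw 170.042384772565 t 14.8 shift [0.0255 0.0346 1.5546]
turn [-0.1188 -0.2216  0.0426]
shift after turn [0.0315 0.0314 1.5545]
[279.7049 279.5271]
[321.6601 215.9627]
[235.4196 219.3125]
```

View pics/w5.png

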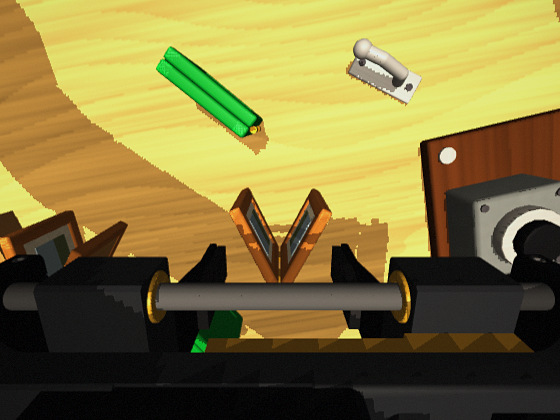

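```bash
python3 -m inch '0.72 0.03 0.03 0.4 0 0 0;0.72 0 0 0.5 0 0 0;0.72 0 0 0.5 0 0 0;0.72 0 0 0.27 0 0 0;0.72 0 0 0 0 0 0' 20; python3 - <<'E'
from look import *
plan(.424,.221,.219,170)
im=snap('wrist','w6')
E
```

```text
time: 15.48
tcp_pos: [0.4248, 0.2219, 0.2212]
tool_rot: [-3.141, -0.001, 2.968]
contact_force: [-0.8, -0.7, 0.8]
gripper_width: 0.075
tcp [0.4248 0.2219 0.2212] yaw 170.0710736111111 t 15.475 shift [ 0.0119 -0.0209  0.0437]
turn [-0.0112 -0.0514  0.0711]
shift after turn [ 0.0119 -0.0209  0.0437]
```

View pics/w6.png

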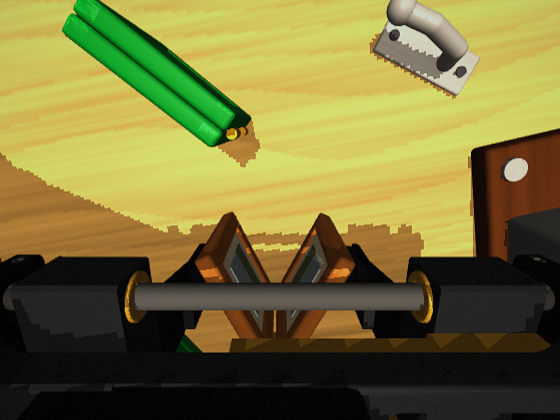

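Fingers straddle frame C (leaves at px ~200–355, hinge ~275). Squeeze gradually.

```bash
python3 -m inch '0.3 0 0 0 0 0 0;0 0 0 0 0 0 0;-0.3 0 0 0 0 0 0;-0.6 0 0 0 0 0 0;-0.8 0 0 0 0 0 0' 15; python3 -m inch '-1 0 0 0 0 0 0;-1 0 0 0 0 0 0;-1 0 0 0 0 0 0;-1 0 0 0 0 0 0' 15;  python3 - <<'E'
from look import *
im=snap('wrist','w7');im=snap('side','s7');crop(im,160,200,360,350,4,'s7a');
E
```

```text
time: 16.15
tcp_pos: [0.4248, 0.2219, 0.2213]
tool_rot: [3.142, 0.0, 2.968]
contact_force: [-0.9, 1.2, 2.4]
gripper_width: 0.0327
time: 16.65
tcp_pos: [0.4249, 0.2217, 0.2212]
tool_rot: [-3.141, 0.0, 2.968]
contact_force: [-0.1, -0.6, 2.4]
gripper_width: 0.0179
```

View pics/w7.png

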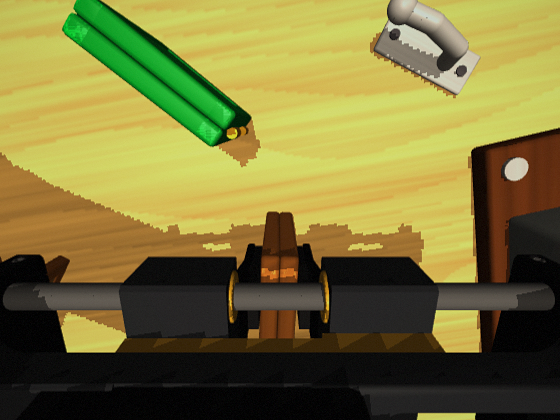

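View pics/s7a.png

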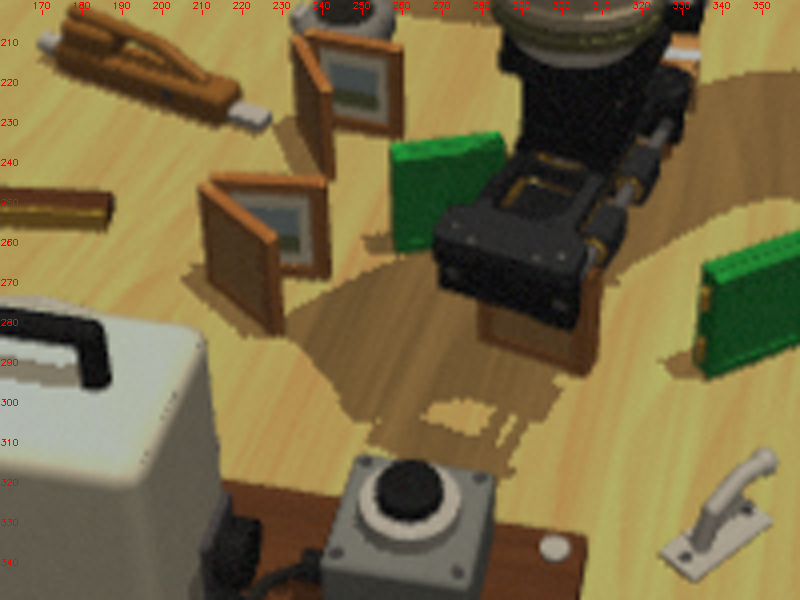

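```bash
python3 - <<'E'
from look import *
p,r,s=tool()
q=pt('wrist',281,212,.075); print(q, r.inv().apply(q-p))
plan(.424,.221,.33,180)
E
```

```text
[0.384 0.23  0.075] [0.0417 0.0011 0.1462]
tcp [0.4248 0.2217 0.2212] yaw 170.04989577687 t 16.75 shift [ 0.0137 -0.0175 -2.1752]
turn [-0.0101  0.0093 -9.9501]
shift after turn [ 0.0169 -0.0145 -2.1752]
```

```bash
python3 -m inch '-1 0 0 -0.3 0 0 0;-1 0 0 -0.7 0 0 0;-1 0 0 -0.7 0 0 0;-1 0 0 -0.6 0 0 -5;-1 0 0 0 0 0 -5' 15;python3 -m inch '-1 0 -0.5 0 0 0 0;-1 -0.1 -0.9 0 0 0 0;-1 -0.2 -0.9 0 0 0 0;-1 -0.2 -0.9 0 0 0 0;-1 -0.2 -0.9 0 0 0 0' 15; python3 -m inch '-1 -0.1 -0.9 0 0 0 0;-1 0 -0.9 0 0 0 0;-1 0 -0.9 0 0 0 0;-1 0 -0.9 0 0 0 0;-1 0 -0.9 0 0 0 0' 15; python3 - <<'E'
from look import *
plan(.467,-.348,.28,180)
E
```

```text
time: 17.38
tcp_pos: [0.425, 0.2226, 0.3391]
tool_rot: [3.141, 0.004, -3.137]
contact_force: [-0.3, -0.3, -2.6]
gripper_width: 0.0173
time: 18.0
tcp_pos: [0.4599, 0.0157, 0.3371]
tool_rot: [-3.141, 0.001, -3.14]
contact_force: [0.2, 0.3, -1.6]
gripper_width: 0.0177
time: 18.62
tcp_pos: [0.465, -0.2092, 0.3371]
tool_rot: [3.142, 0.001, -3.14]
contact_force: [-0.5, 1.0, -1.4]
gripper_width: 0.0178
tcp [ 0.465  -0.2092  0.3371] yaw -179.9044552646453 t 18.625 shift [-0.034  -2.7757  1.1426]
turn [0.0037 0.0464 0.0955]
shift after turn [-0.0395 -2.7756  1.1427]
```

```bash
python3 -m inch '-1 0 -0.9 0 0 0 0.5;-1 -0.04 -0.9 0 0 0 0;-1 0 -0.7 0.3 0 0 0;-1 0 -0.28 0.5 0 0 0;-1 0 0 0.3 0 0 0' 15; python3 - <<'E'
from look import *
plan(.467,-.348,.26,179.4)
im=snap('wrist','w8');im=snap('top','t8');crop(im,300,170,440,280,5,'t8b');im=snap('side','s8');crop(im,240,100,380,220,5,'s8a')
E
```

```text
time: 19.25
tcp_pos: [0.4659, -0.3478, 0.2805]
tool_rot: [3.14, -0.001, 3.132]
contact_force: [0.2, 0.4, -2.5]
gripper_width: 0.0177
tcp [ 0.4659 -0.3478  0.2805] yaw 179.46635124924737 t 19.25 shift [-0.0214 -0.0038  0.4092]
turn [ 0.0692 -0.0344  0.0663]
shift after turn [-0.0211 -0.0033  0.4092]
```

View pics/w8.png

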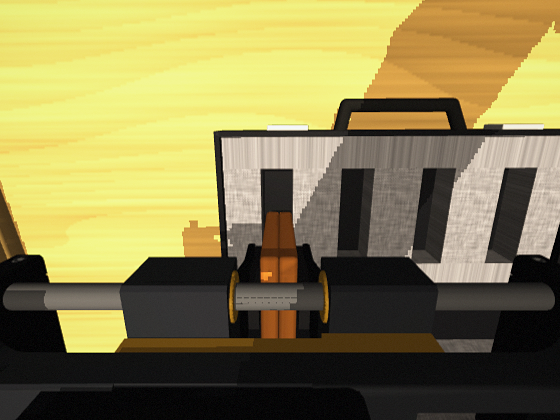

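View pics/t8b.png

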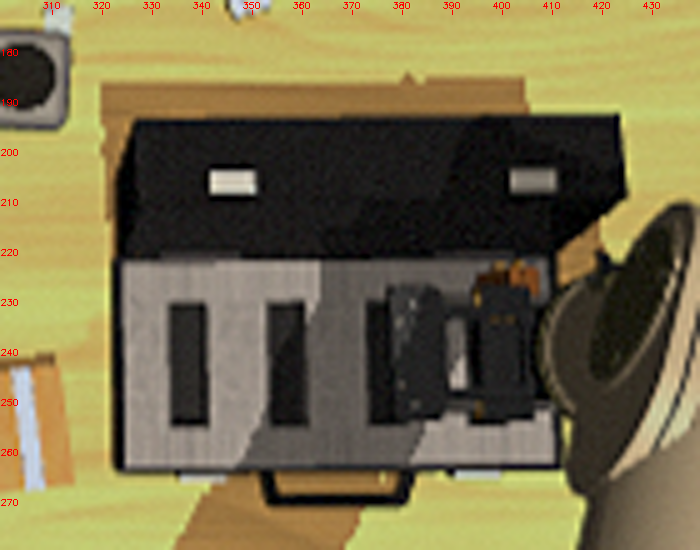

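View pics/s8a.png

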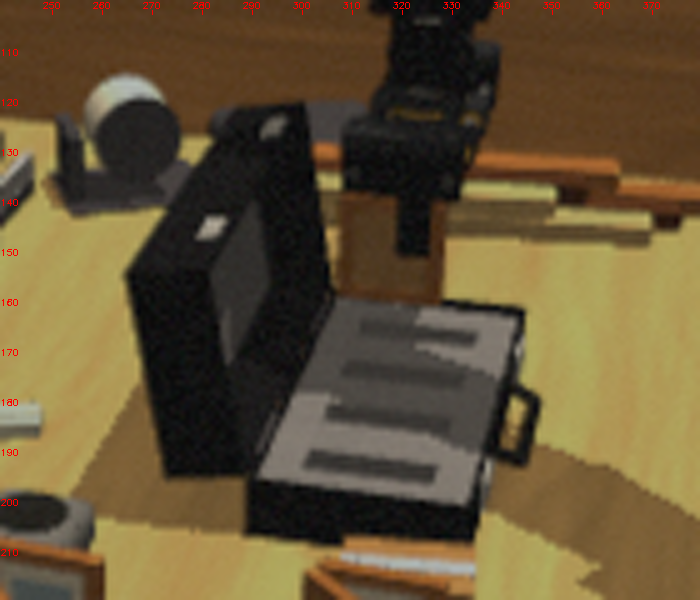

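```bash
python3 - <<'E'
from look import *
p,r,s=tool()
print(p)
for u,v,z in [(262,169.5,.033),(292,169.5,.033),(267,212,.1365),(294,212,.1365)]:
    q=pt('wrist',u,v,z); print(q, r.inv().apply(q-p))
E
```

```text
[ 0.4667 -0.3459  0.2813]
[ 0.4217 -0.3578  0.033 ] [ 0.0449 -0.0125  0.2483]
[ 0.4218 -0.335   0.033 ] [0.0449 0.0103 0.2483]
[ 0.4246 -0.3504  0.1365] [ 0.0421 -0.0049  0.1448]
[ 0.4246 -0.3387  0.1365] [0.0421 0.0068 0.1448]
```

```bash
python3 -m inch '-1 -0.03 -0.03 0.3 0 0 0;-1 0 0 0.3 0 0 0;-1 0 0 0.15 0 0 0;-1 0 0 0.1 0 0 0;-1 0 0 0 0 0 0' 15; python3 - <<'E'
from look import *
plan(.467,-.348,.226,179.4)
im=snap('wrist','w9')
E
```

```text
time: 20.02
tcp_pos: [0.4672, -0.3488, 0.2385]
tool_rot: [-3.141, -0.002, 3.133]
contact_force: [-6.6, 0.9, 7.4]
gripper_width: 0.0175
tcp [ 0.4672 -0.3488  0.2385] yaw 179.53240620713586 t 20.025 shift [0.0044 0.0156 0.2499]
turn [-0.0062 -0.1361  0.1324]
shift after turn [0.005  0.0156 0.2499]
```

View pics/w9.png

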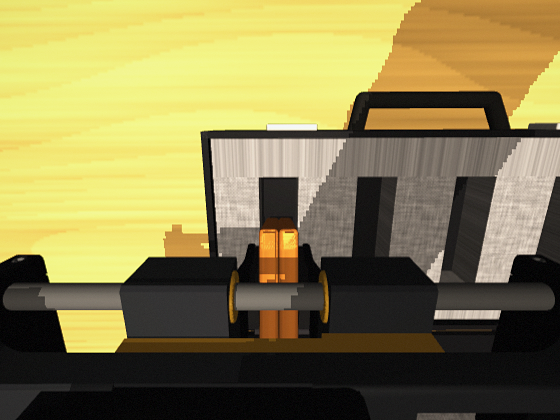

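```bash
python3 - <<'E'
from look import *
p,r,s=tool()
print(p,s['contact_force'],s['moment'])
for u,v,z in [(279,229,.0925),(261,178,.033),(297,178,.033)]:
    q=pt('wrist',u,v,z); print(q, r.inv().apply(q-p))
im=snap('top','t9');crop(im,300,170,440,280,5,'t9b');im=snap('side','s9');crop(im,240,100,380,220,5,'s9a')
E
```

```text
[ 0.4672 -0.3488  0.2385] [-7.4885  0.8825  6.6873] [0.4111 1.3008 0.0521]
[ 0.4331 -0.3482  0.0925] [0.0338 0.0003 0.1461]
[ 0.4207 -0.3593  0.033 ] [ 0.046  -0.0108  0.2056]
[ 0.4208 -0.3369  0.033 ] [0.046  0.0116 0.2056]
```

View pics/s9a.png

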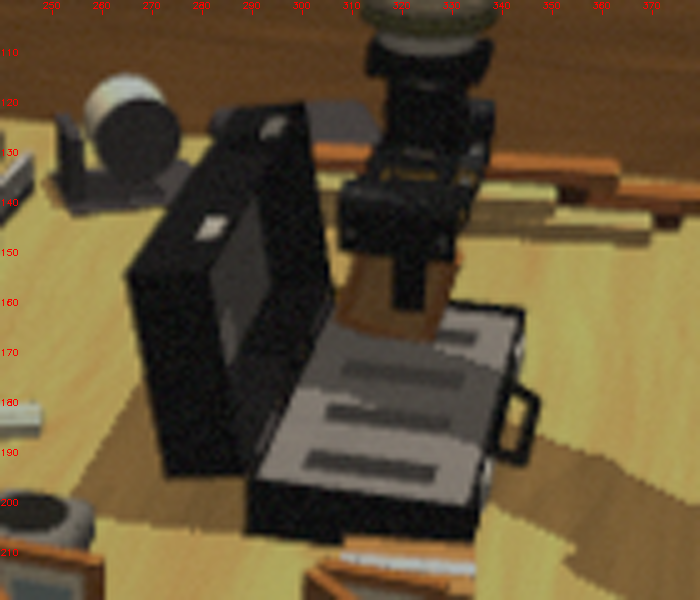

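View pics/t9b.png

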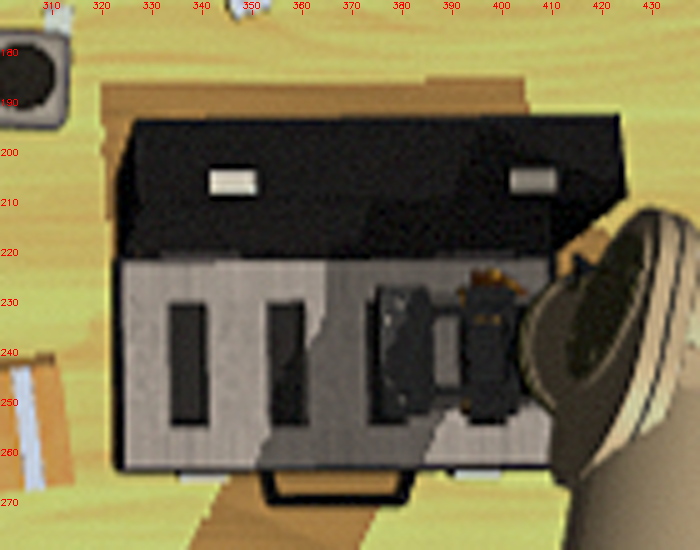

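```bash
python3 - <<'E'
from look import *
# w7-equivalent: use tool-relative camera pose
c=camera_info('wrist'); p,r,s=tool(); T=c['cam_to_world']
Rc=r.as_matrix().T@T[:3,:3]; tc=r.inv().apply(T[:3,3]-p)
def rel(u,v,z): # z depth along tool z
    d=Rc@np.linalg.inv(c['mtx'])@np.array([u,v,1.]); return tc+d*(z-tc[2])/d[2]
print(tc)
print('w7 bottom',rel(281,212,.2212),'top',rel(281,257,.1462))
print('w8 bottom',rel(281,211,.2212),'top',rel(281,257,.1462))
E
python3 - <<'E'
import cv2
for n in ('w7','w9'):
    im=cv2.imread(f'pics/{n}.png'); cv2.imwrite(f'pics/{n}z.png',cv2.resize(im[190:350,220:340],None,fx=4,fy=4,interpolation=cv2.INTER_CUBIC))
E
```

```text
[0.0791 0.0001 0.0211]
w7 bottom [0.0192 0.0018 0.2212] top [0.0202 0.0012 0.1462]
w8 bottom [0.02   0.0018 0.2212] top [0.0202 0.0012 0.1462]
```

View pics/w7z.png

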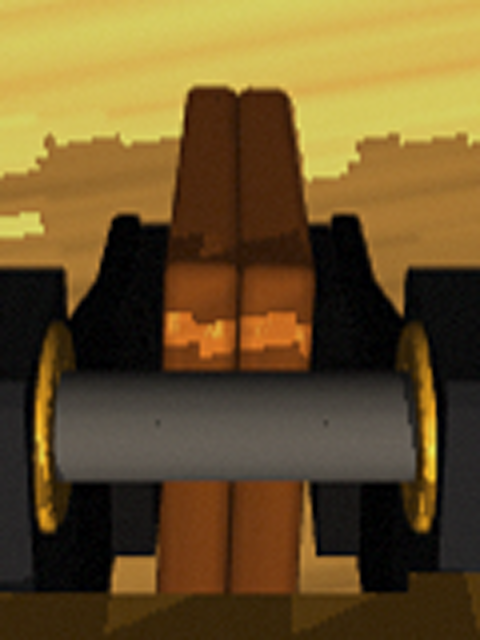

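View pics/w9z.png

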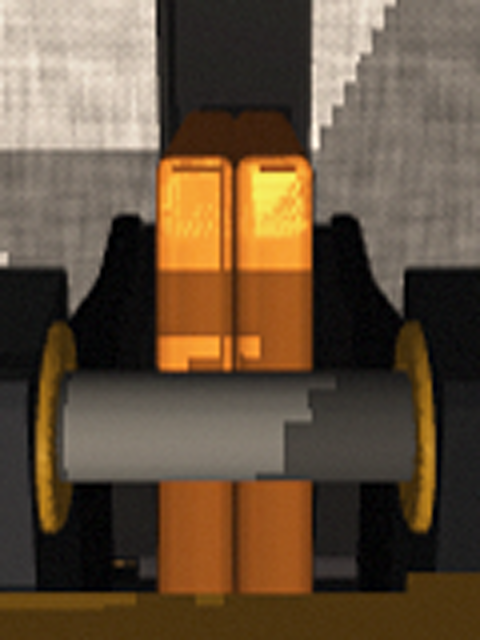

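```bash
python3 -m inch '-1 0.1 0 -0.3 0 0 0;-1 0.1 0 -0.5 0 0 0;-1 0.12 0.2 -0.4 0 0 0;-1 0.12 0.43 0 0 0 0;-1 0 0 0 0 0 0' 15; python3 - <<'E'
from look import *
plan(.445,-.317,.254,179.5)
im=snap('wrist','w10');im=snap('side','s10');crop(im,240,100,380,220,5,'s10a')
E
```

```text
time: 20.8
tcp_pos: [0.4463, -0.3156, 0.2996]
tool_rot: [-3.141, 0.001, 3.136]
contact_force: [0.3, -0.1, -0.8]
gripper_width: 0.0175
tcp [ 0.4463 -0.3156  0.2996] yaw 179.67198863311194 t 20.8 shift [ 0.0273 -0.0285  0.9119]
turn [-0.0349  0.0455  0.172 ]
shift after turn [ 0.0265 -0.0291  0.9119]
```

View pics/s10a.png

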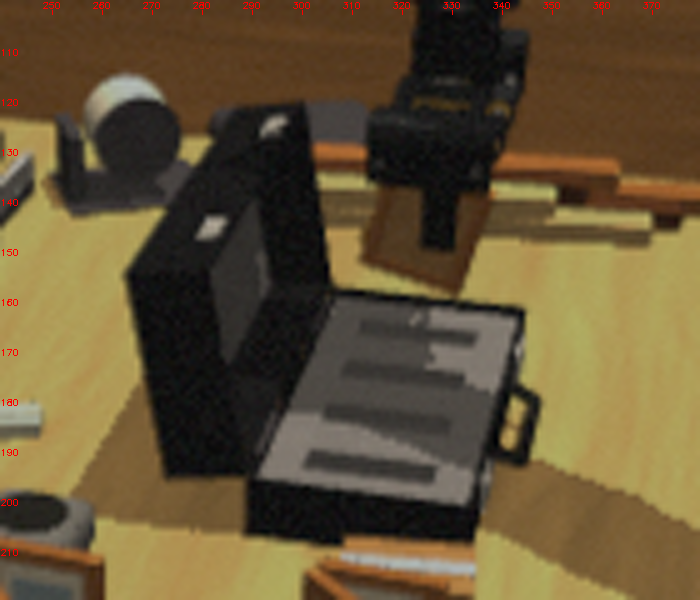

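View pics/w10.png

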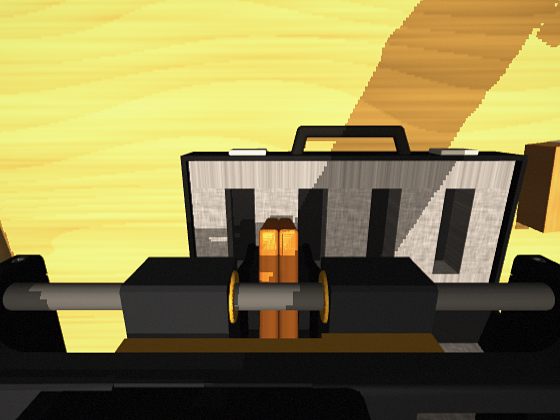

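```bash
python3 -m inch '-1 0.02 -0.03 0.3 0 0 0;-1 0 0 0.3 0 0 0;-1 0 0 0.14 0 0 0;-1 0 0 0.08 0 0 0;-1 0 0 0.05 0 0 0' 12; python3 -m inch '-1 0 0 0.05 0 0 0;-1 0 0 0.03 0 0 0;-1 0 0 0 0 0 0';python3 - <<'E'
from look import *
plan(.445,-.317,.254,179.5)
im=snap('wrist','w11');im=snap('side','s11');crop(im,240,100,380,220,5,'s11a')
E
```

```text
time: 21.52
tcp_pos: [0.4454, -0.3185, 0.2551]
tool_rot: [3.142, 0.0, 3.134]
contact_force: [-0.3, 0.4, -1.9]
gripper_width: 0.0174
time: 21.9
tcp_pos: [0.4452, -0.3185, 0.2513]
tool_rot: [-3.141, 0.0, 3.134]
contact_force: [-0.7, -0.2, -1.3]
gripper_width: 0.0173
tcp [ 0.4452 -0.3185  0.2513] yaw 179.55602308129593 t 21.9 shift [ 0.005   0.0303 -0.0538]
turn [-0.0103  0.0057  0.056 ]
shift after turn [ 0.005   0.0303 -0.0538]
```

View pics/s11a.png

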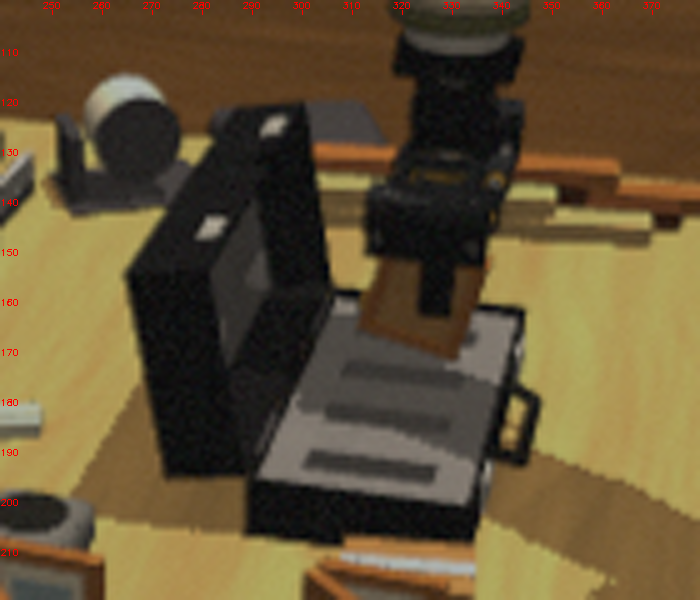

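View pics/w11.png

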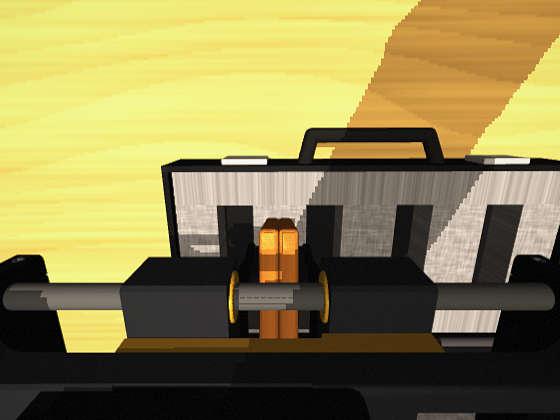

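```bash
python3 -m inch '-1 0 0 0.06 0 0 0;-1 0 0 0.06 0 0 0;-1 0 0 0 0 0 0'; python3 -m inch '-1 0 0 0.05 0 0 0;-1 0 0 0.05 0 0 0;-1 0 0 0 0 0 0';python3 - <<'E'
from look import *
im=snap('wrist','w12');im=snap('side','s12');crop(im,240,100,380,220,5,'s12a')
E
```

```text
time: 22.38
tcp_pos: [0.4471, -0.3184, 0.2472]
tool_rot: [-3.14, 0.005, 3.135]
contact_force: [3.7, 1.2, 8.2]
gripper_width: 0.0176
time: 22.75
tcp_pos: [0.4477, -0.3183, 0.2428]
tool_rot: [-3.139, 0.007, 3.135]
contact_force: [4.9, 2.6, 11.4]
gripper_width: 0.0175
```

View pics/s12a.png

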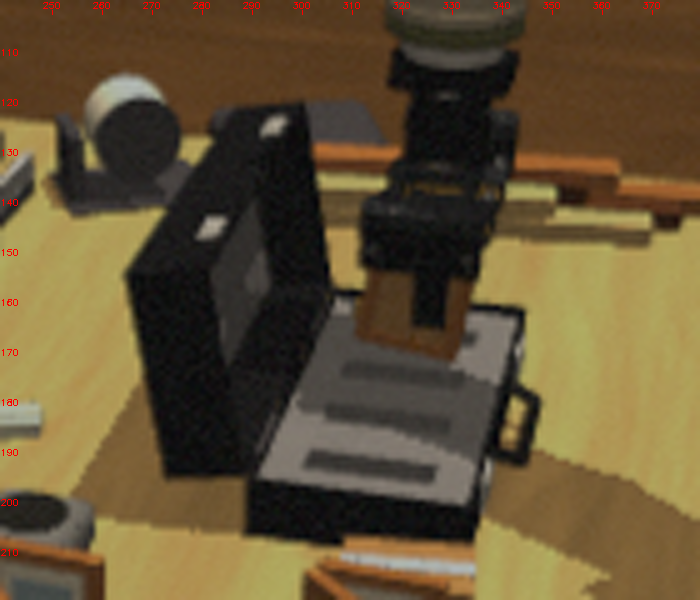

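```bash
python3 -m inch '-1 0 0 0.05 0 0 0;-1 0 0 0.04 0 0 0;-1 0 0 0 0 0 0'; python3 - <<'E'
from look import *
im=snap('wrist','w13');im=snap('side','s13');crop(im,240,100,380,220,5,'s13a')
E
```

```text
time: 23.22
tcp_pos: [0.4478, -0.3183, 0.2384]
tool_rot: [-3.139, 0.007, 3.135]
contact_force: [5.8, 2.3, 11.5]
gripper_width: 0.0175
```

View pics/s13a.png

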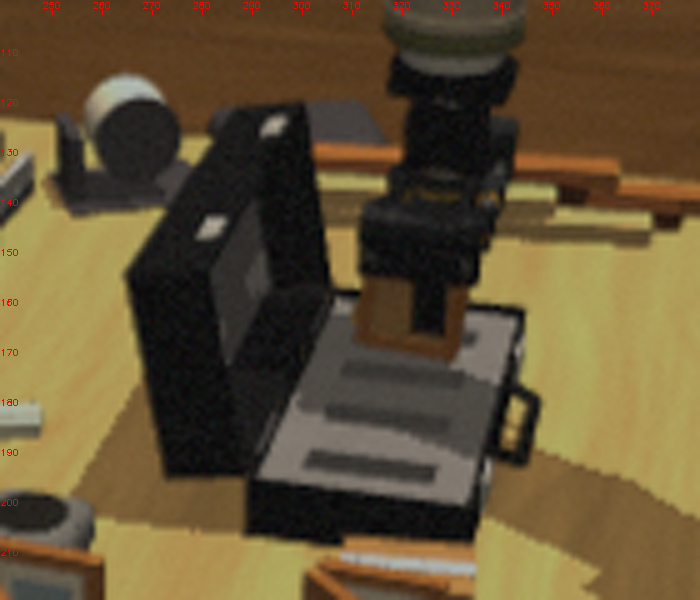

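View pics/w13.png

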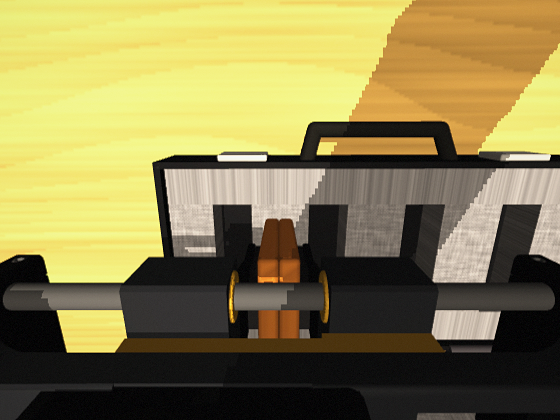

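```bash
cat >> look.py <<'E'
def rel(u,v,z):
    c=camera_info('wrist'); p,r,s=tool(); T=c['cam_to_world']
    Rc=r.as_matrix().T@T[:3,:3]; tc=r.inv().apply(T[:3,3]-p)
    d=Rc@np.linalg.inv(c['mtx'])@np.array([u,v,1.]); return tc+d*(z-tc[2])/d[2]
E
python3 - <<'E'
from look import *
print(rel(279,259,.1304),rel(279,219,.2054))
E
python3 -m inch '-0.5 0 0 -0.09 0 0 0;-0.3 0 0 0 0 0 0;-0.3 0 0 0 0 0 0;-0.3 0 0 0 0 0 0' 12
python3 - <<'E'
from look import *
im=snap('wrist','w14');im=snap('side','s14');crop(im,240,100,380,220,5,'s14a')
E
```

```text
[0.0268 0.0003 0.1304] [0.0192 0.0004 0.2054]
time: 23.82
tcp_pos: [0.445, -0.3185, 0.2399]
tool_rot: [3.141, -0.001, 3.134]
contact_force: [0.0, 0.2, -0.7]
gripper_width: 0.0301
```

View pics/s14a.png

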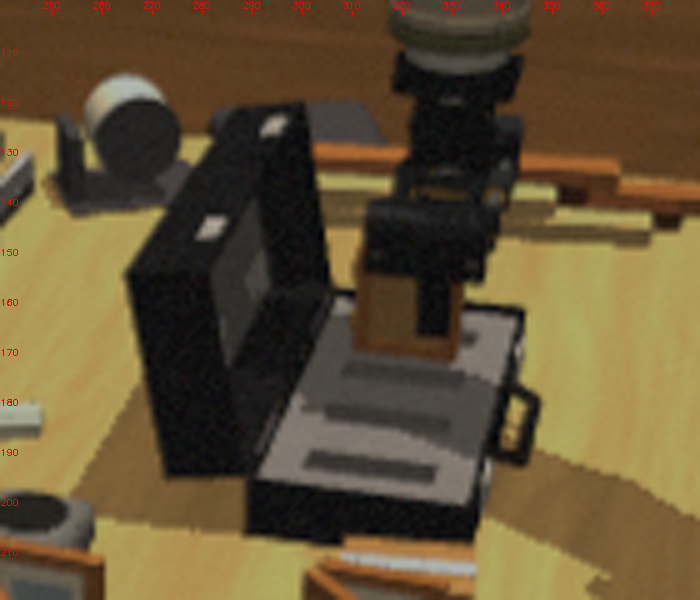

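View pics/w14.png

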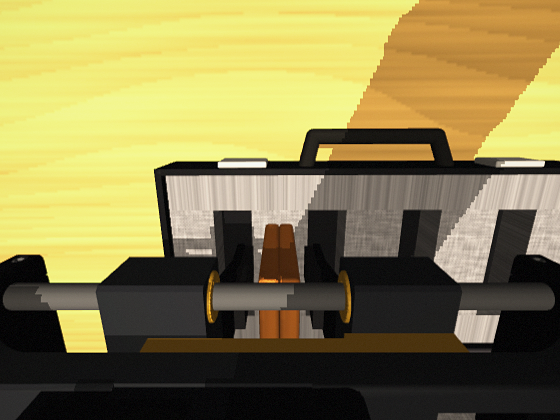

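```bash
python3 - <<'E'
from look import *
print(rel(279,225,.2069))
E
```

```text
[0.0146 0.0004 0.2069]
```

```bash
python3 -m inch '-0.3 0 0 -0.25 0 0 0;-0.3 -0.2 0 0 0 0 0;-0.3 -0.2 0 0 0 0 0;-0.3 0 0 0 0 0 0;-0.6 0 0 0 0 0 0' 15;python3 -m inch '-1 0 0 0 0 0 0;-1 0 0 0 0 0 0;-1 0 0 0 0 0 0;-1 0 0 -0.2 0 0 0;-1 0 0 -0.2 0 0 0' 20
python3 - <<'E'
from look import *
im=snap('wrist','w15');im=snap('side','s15');crop(im,240,100,380,220,5,'s15a')
plan(.461,-.348,.28,179.5)
E
```

```text
time: 24.55
tcp_pos: [0.4652, -0.3185, 0.2524]
tool_rot: [3.141, -0.001, 3.134]
contact_force: [0.2, -0.0, -0.6]
gripper_width: 0.0261
time: 25.18
tcp_pos: [0.4653, -0.3187, 0.2737]
tool_rot: [-3.141, 0.0, 3.134]
contact_force: [0.5, 0.7, -0.9]
gripper_width: 0.0179
tcp [ 0.4657 -0.3189  0.2745] yaw 179.5517830310768 t 25.275 shift [ 0.0898 -0.5834 -0.1087]
turn [-0.0942  0.1223  0.0517]
shift after turn [ 0.0895 -0.5833 -0.1095]
```

View pics/s15a.png

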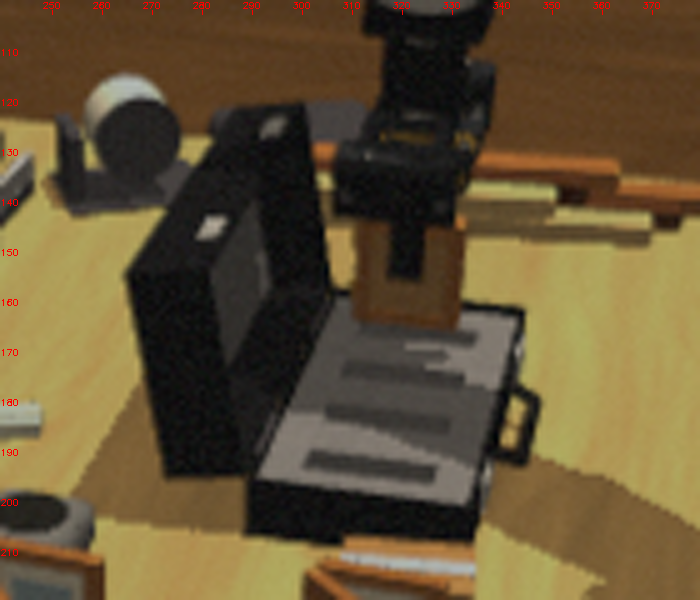

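View pics/w15.png

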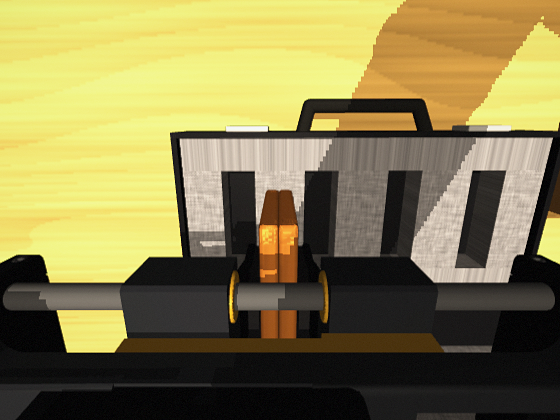

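```bash
python3 - <<'E'
from look import *
im=cv2.imread('pics/w15.png'); cv2.imwrite('pics/w15z.png',cv2.resize(im[150:290,170:350],None,fx=4,fy=4,interpolation=cv2.INTER_CUBIC))
p,r,s=tool(); d=p[2]-.033
a=rel(279.5,191,.2194); print('frame front bottom',a, p-0)
for u,v in [(222,171.5),(254,171.5)]: print(rel(u,v,d), pt('wrist',u,v,.033))
E
```

```text
frame front bottom [0.0346 0.0007 0.2194] [ 0.4657 -0.3189  0.2745]
[ 0.0444 -0.0418  0.2415] [ 0.4215 -0.3607  0.033 ]
[ 0.0444 -0.0181  0.2415] [ 0.4217 -0.337   0.033 ]
```

View pics/w15z.png

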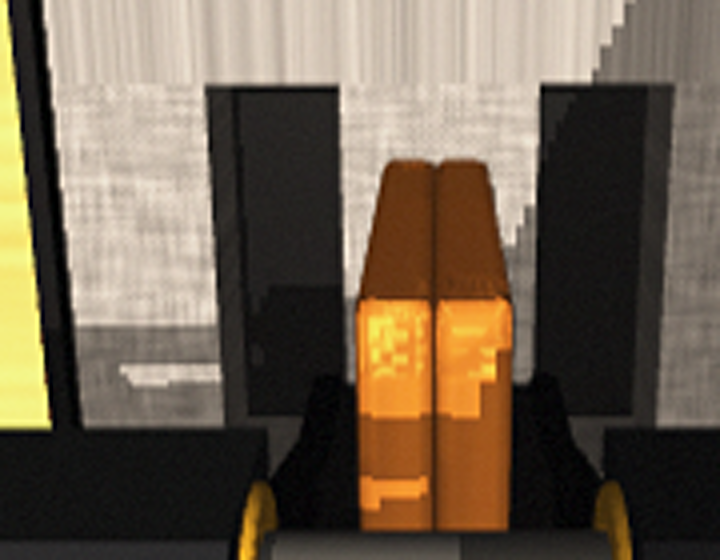

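```bash
python3 -m inch '-1 0.08 -0.3 0 0 0 0;-1 0 -0.31 0 0 0 0;-1 0 0 0.2 0 0 0;-1 0 0 0.2 0 0 0;-1 0 0 0 0 0 0' 20; python3 - <<'E'
from look import *
plan(.4616,-.3485,.2244,179.5)
E
```

```text
time: 25.9
tcp_pos: [0.4608, -0.3484, 0.2513]
tool_rot: [3.14, -0.002, 3.135]
contact_force: [-0.8, 1.1, -1.8]
gripper_width: 0.0177
tcp [ 0.4608 -0.3484  0.2513] yaw 179.60251887042742 t 25.9 shift [-0.0174 -0.0034  0.5374]
turn [ 0.1035 -0.1006  0.1024]
shift after turn [-0.0165 -0.0024  0.5374]
```

```bash
python3 -m inch '-1 0 0 0.15 0 0 0;-1 0 0 0.15 0 0 0;-1 0 0 0.12 0 0 0;-1 0 0 0.08 0 0 0;-1 0 0 0 0 0 0' 20; python3 - <<'E'
from look import *
plan(.4616,-.3485,.2244,179.5)
im=snap('wrist','w16')
E
```

```text
time: 26.52
tcp_pos: [0.4609, -0.3491, 0.2275]
tool_rot: [3.141, -0.0, 3.134]
contact_force: [0.7, -0.4, -2.2]
gripper_width: 0.0175
tcp [ 0.4609 -0.3491  0.2275] yaw 179.55362265532193 t 26.525 shift [-0.0134  0.0122  0.0612]
turn [ 0.0128 -0.0195  0.0536]
shift after turn [-0.0134  0.0122  0.0612]
```

View pics/w16.png

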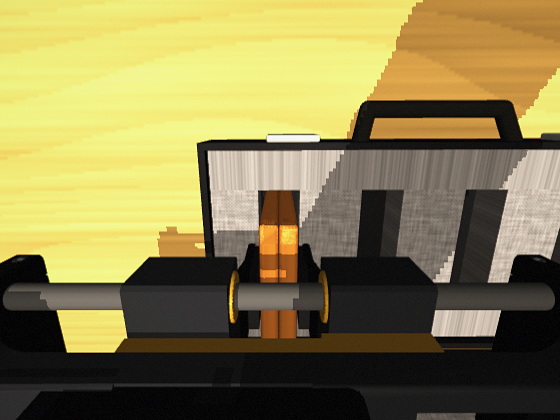

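```bash
python3 -m inch '-1 0 0 0.06 0 0 0;-1 0 0 0 0 0 0;-0.6 0 0 0 0 0 0;-0.4 0 0 0 0 0 0;-0.4 0 0 0 0 0 0' 20; python3 -m inch '-0.4 0 0 -0.3 0 0 0;-0.4 0 0 -0.7 0 0 0;-0.4 0 0 -0.9 0 0 0;-0.4 0 0 -0.5 0 0 0;-0.2 0 0.5 0 0 0 0'; python3 - <<'E'
from look import *
im=snap('wrist','w17');im=snap('top','t17');crop(im,190,120,430,300,3,'t17b')
E
```

```text
time: 27.2
tcp_pos: [0.4611, -0.3492, 0.225]
tool_rot: [-3.141, 0.0, 3.134]
contact_force: [-0.3, 0.9, 0.1]
gripper_width: 0.0248
time: 27.82
tcp_pos: [0.4613, -0.3251, 0.3477]
tool_rot: [-3.138, 0.004, 3.131]
contact_force: [-0.0, 0.0, -0.8]
gripper_width: 0.0303
```

View pics/w17.png

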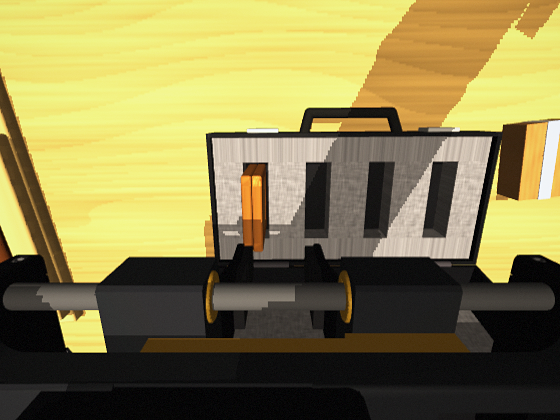

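View pics/t17b.png

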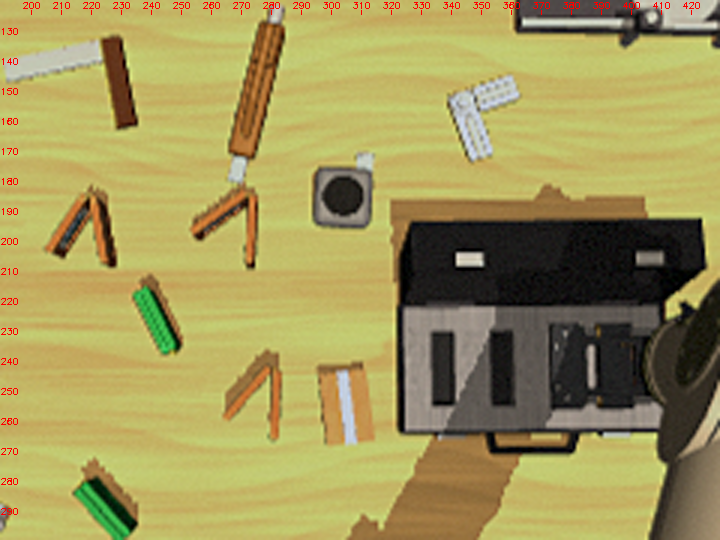

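```bash
python3 -m inch '-0.2 0 0.9 0 0 0 0;0.2 0 0.9 0 0 0 0;0.5 0 0.9 0 0 0 4;0.72 0 0.9 0 0 0 9;0.72 0 0.9 0 0 0 9.5';python3 - <<'E'
from look import *
plan(.436,.0254,.28,157)
E
```

```text
time: 28.55
tcp_pos: [0.4754, -0.0985, 0.3442]
tool_rot: [-3.141, -0.001, 2.736]
contact_force: [-0.6, -1.0, 0.4]
gripper_width: 0.0667
tcp [ 0.4754 -0.0985  0.3442] yaw 156.7701369713709 t 28.55 shift [1.7013 1.9674 1.2834]
turn [-0.0544 -0.0493 -0.2298]
shift after turn [1.6945 1.973  1.2838]
```

```bash
python3 -m inch '0.72 0.6 0.7 0 0 0 0;0.72 0.6 0.7 0.3 0 0 0;0.72 0.5 0.57 0.4 0 0 0;0.72 0 0 0.5 0 0 0;0.72 0 0 0 0 0 0';python3 - <<'E'
from look import *
plan(.436,.0254,.22,157)
im=snap('wrist','w18')
E
```

```text
time: 29.18
tcp_pos: [0.435, 0.0238, 0.2831]
tool_rot: [-3.14, -0.004, 2.743]
contact_force: [-0.6, 0.8, -0.3]
gripper_width: 0.0746
tcp [0.435  0.0238 0.2831] yaw 157.1401063754137 t 29.175 shift [-0.0098  0.0387  1.2626]
turn [-0.0789 -0.2071  0.1402]
shift after turn [-0.0052  0.0369  1.2627]
```

View pics/w18.png

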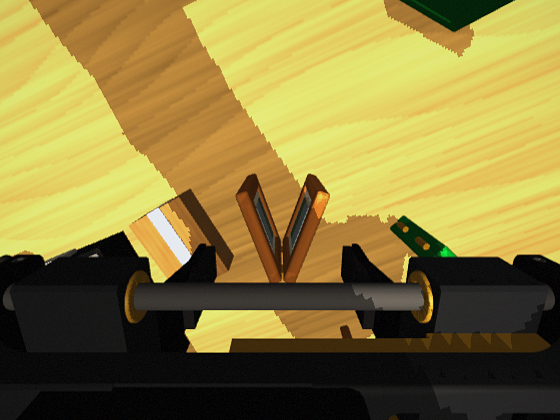

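```bash
python3 -m inch '0.72 0 0.06 0.4 0 0 0;0.72 0 0 0.5 0 0 0;0.72 0 0 0.36 0 0 0;0.3 0 0 0 0 0 0;0 0 0 0 0 0 0' 15;python3 -m inch '-0.3 0 0 0 0 0 0;-0.6 0 0 0 0 0 0;-0.8 0 0 0 0 0 0;-1 0 0 0 0 0 0;-1 0 0 0 0 0 0' 20;python3 -m inch '-1 0 0 0 0 0 0;-1 0 0 0 0 0 0';python3 - <<'E'
from look import *
plan(.436,.0254,.22,157)
im=snap('wrist','w19')
E
```

```text
time: 29.85
tcp_pos: [0.4379, 0.0261, 0.2225]
tool_rot: [3.141, 0.001, 2.741]
contact_force: [-0.3, 0.1, 0.3]
gripper_width: 0.0624
time: 30.48
tcp_pos: [0.4376, 0.0261, 0.2219]
tool_rot: [3.142, 0.0, 2.741]
contact_force: [-0.4, 0.7, 5.2]
gripper_width: 0.0174
time: 30.72
tcp_pos: [0.4377, 0.0261, 0.2219]
tool_rot: [3.142, 0.0, 2.741]
contact_force: [-1.6, 0.6, 6.4]
gripper_width: 0.0175
tcp [0.4377 0.0261 0.2219] yaw 157.05571906140312 t 30.725 shift [ 0.0249 -0.0263  0.0388]
turn [0.0041 0.0263 0.0557]
shift after turn [ 0.0249 -0.0263  0.0389]
```

View pics/w19.png

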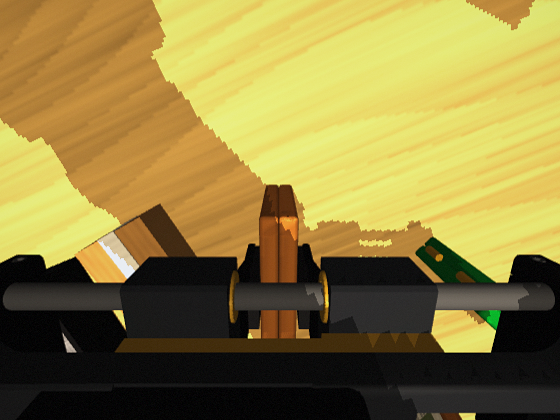

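```bash
python3 - <<'E'
from look import *
print(rel(279,186,.2219),rel(279,218,.1469))
E
python3 -m inch '-1 0 0 -0.3 0 0 0;-1 0 0 -0.7 0 0 0;-1 0 0 -0.7 0 0 0;-1 0 0 -0.6 0 0 -6;-1 0 0 0 0 0 -6' 20;python3 -m inch '-1 0 -0.3 0 0 0 -6;-1 -0.1 -0.8 0 0 0 -4;-1 -0.1 -0.9 0 0 0 0;-1 -0.1 -0.9 0 0 0 0;-1 -0.1 -0.9 0 0 0 0' ; python3 - <<'E'
from look import *
plan(.461,-.286,.28,179.5)
E
```

```text
[0.0375 0.0002 0.2219] [0.0386 0.0001 0.1469]
time: 31.4
tcp_pos: [0.4379, 0.0264, 0.3395]
tool_rot: [-3.141, 0.004, 2.954]
contact_force: [0.0, -0.8, -2.5]
gripper_width: 0.0174
time: 32.02
tcp_pos: [0.4487, -0.1654, 0.3374]
tool_rot: [-3.142, 0.0, 3.126]
contact_force: [0.5, -0.4, -1.0]
gripper_width: 0.0173
tcp [ 0.4487 -0.1654  0.3374] yaw 179.07838221910862 t 32.025 shift [-0.2843 -2.4076  1.1488]
turn [-0.0043  0.0175 -0.4216]
shift after turn [-0.267  -2.4098  1.1485]
```

```bash
python3 -m inch '-1 -0.12 -0.8 0 0 0 -0.4;-1 -0.12 -0.8 0 0 0 0;-1 -0.1 -0.8 0.3 0 0 0;-1 0 0 0.5 0 0 0;-1 0 0 0.35 0 0 0' 20; python3 -m inch '-1 0 0 0 0 0 0'; python3 - <<'E'
from look import *
plan(.4645,-.286,.227,179.5)
im=snap('wrist','w20')
cv2.imwrite('pics/w20z.png',cv2.cvtColor(cv2.resize(im[150:290,170:350],None,fx=4,fy=4,interpolation=cv2.INTER_CUBIC),cv2.COLOR_RGB2BGR))
E
```

```text
time: 32.65
tcp_pos: [0.4641, -0.2843, 0.2785]
tool_rot: [3.14, -0.001, 3.132]
contact_force: [0.1, 0.2, -1.0]
gripper_width: 0.0174
time: 32.78
tcp_pos: [0.4642, -0.2836, 0.2784]
tool_rot: [3.14, -0.002, 3.133]
contact_force: [0.4, 2.0, -1.0]
gripper_width: 0.0177
tcp [ 0.4642 -0.2836  0.2784] yaw 179.50885092463858 t 32.775 shift [-0.0092 -0.0502  1.0283]
turn [ 0.0925 -0.1067  0.0088]
shift after turn [-0.0073 -0.0486  1.0284]
```

View pics/w20z.png

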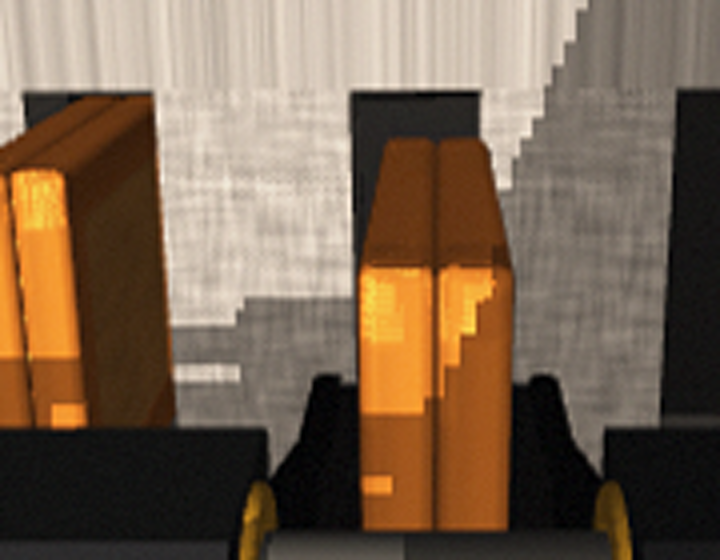

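```bash
python3 - <<'E'
from look import *
p=tool()[0];d=p[2]-.033;print(p)
print(rel(257.75,172.75,d),rel(290.25,172.75,d),rel(266.5,184.5,.2219),rel(292,184.5,.2219))
E
```

```text
[ 0.4646 -0.2837  0.2795]
[ 0.0427 -0.0157  0.2465] [0.0427 0.009  0.2465] [ 0.0386 -0.0081  0.2219] [0.0386 0.0093 0.2219]
```

```bash
python3 -m inch '-1 0 -0.08 0 0 0 0;-1 0 0 0.3 0 0 0;-1 0 0 0.3 0 0 0;-1 0 0 0.2 0 0 0;-1 0 0 0 0 0 0' 20; python3 -m inch '-1 0 0 0.1 0 0 0;-1 0 0 0.09 0 0 0;-1 0 0 0 0 0 0'; python3 - <<'E'
from look import *
plan(.4645,-.286,.227,179.5)
im=snap('wrist','w21')
E
```

```text
time: 33.45
tcp_pos: [0.4642, -0.2881, 0.2381]
tool_rot: [3.14, -0.002, 3.132]
contact_force: [-0.0, -0.0, -1.5]
gripper_width: 0.0177
time: 33.83
tcp_pos: [0.4644, -0.2883, 0.2295]
tool_rot: [3.141, -0.0, 3.132]
contact_force: [0.0, -0.9, -2.8]
gripper_width: 0.0175
tcp [ 0.4644 -0.2883  0.2295] yaw 179.45072606971254 t 33.825 shift [-0.0018  0.0464  0.0504]
turn [ 0.007  -0.015  -0.0493]
shift after turn [-0.0018  0.0464  0.0504]
```

View pics/w21.png

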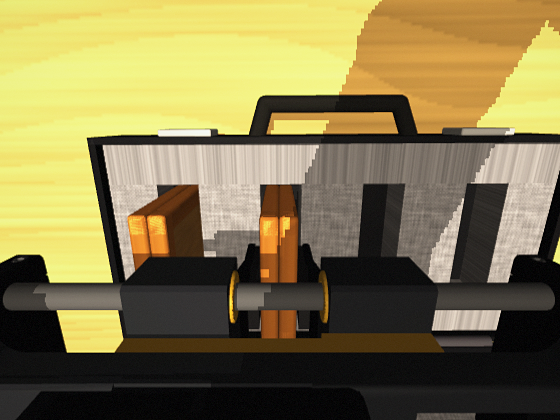

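```bash
python3 -m inch '-1 0 0 0.06 0 0 0;-1 0 0 0 0 0 0;-0.6 0 0 0 0 0 0;-0.4 0 0 0 0 0 0;-0.4 0 0 0 0 0 0' 20; python3 -m inch '-0.4 0 0 -0.3 0 0 0;-0.4 0 0 -0.7 0 0 0;-0.4 0 0 -0.9 0 0 0;-0.4 0 0 -0.6 0 0 0;-0.2 0 0.5 0 0 0 0'; python3 -m inch '0.3 0 0.9 0 0 0 0;0.5 0 0.9 0 0 0 0;0.72 0 0.9 0 0 0 9';python3 - <<'E'
from look import *
im=snap('wrist','w22');im=snap('top','t22');crop(im,190,120,430,300,3,'t22b')
E
```

```text
time: 34.5
tcp_pos: [0.4645, -0.2883, 0.2268]
tool_rot: [-3.142, -0.0, 3.132]
contact_force: [0.5, -0.2, -0.3]
gripper_width: 0.0246
time: 35.12
tcp_pos: [0.465, -0.2643, 0.355]
tool_rot: [-3.138, 0.004, 3.129]
contact_force: [0.6, 0.5, -1.1]
gripper_width: 0.0306
time: 35.5
tcp_pos: [0.4655, -0.1259, 0.3515]
tool_rot: [-3.141, -0.001, 2.973]
contact_force: [0.1, 1.0, 0.4]
gripper_width: 0.0571
```

View pics/t22b.png

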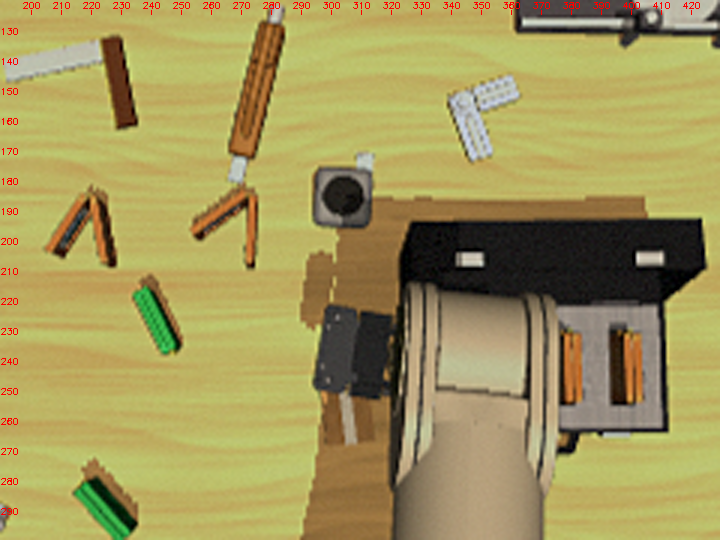

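```bash
python3 -m inch '0.72 -0.3 0.4 0 0 0 9.5;0.72 -0.3 0.4 0 0 0 9.5';python3 - <<'E'
from look import *
plan(.614,.053,.28,151)
E
```

```text
time: 35.85
tcp_pos: [0.5048, -0.0962, 0.3517]
tool_rot: [-3.141, -0.0, 2.639]
contact_force: [0.0, -0.8, -0.2]
gripper_width: 0.0735
tcp [ 0.5048 -0.0962  0.3517] yaw 151.2116950976926 t 35.85 shift [-0.4772  3.6685  1.4313]
turn [-0.0409 -0.0071  0.2117]
shift after turn [-0.4635  3.6692  1.434 ]
```

```bash
python3 -m inch '0.72 -0.12 0.9 0 0 0 0.2;0.72 -0.12 0.9 0 0 0 0;0.72 -0.12 0.9 0 0 0 0;0.72 -0.1 0.9 0.5 0 0 0;0.72 0 0.07 0.6 0 0 0';python3 -m inch '0.72 0 0 0.3 0 0 0;0.72 0 0 0 0 0 0'; python3 - <<'E'
from look import *
plan(.614,.053,.22,151)
im=snap('wrist','w23')
E
```

```text
time: 36.48
tcp_pos: [0.6135, 0.0569, 0.2961]
tool_rot: [3.139, -0.001, 2.646]
contact_force: [-1.3, -1.0, -0.9]
gripper_width: 0.0748
time: 36.72
tcp_pos: [0.6126, 0.0521, 0.2809]
tool_rot: [-3.14, -0.002, 2.64]
contact_force: [0.7, -1.1, -0.0]
gripper_width: 0.0747
tcp [0.6126 0.0521 0.2809] yaw 151.2336779739975 t 36.725 shift [-0.0178  0.0318  1.2183]
turn [-0.0875 -0.0888  0.2337]
shift after turn [-0.0158  0.03    1.2183]
```

View pics/w23.png

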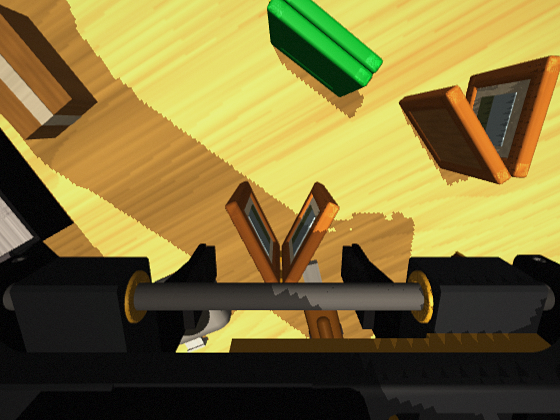

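```bash
python3 -m inch '0.72 -0.02 0.04 0.4 0 0 0;0.72 0 0 0.5 0 0 0;0.72 0 0 0.31 0 0 0;0.3 0 0 0 0 0 0;0 0 0 0 0 0 0' 15;python3 -m inch '-0.3 0 0 0 0 0 0;-0.6 0 0 0 0 0 0;-0.8 0 0 0 0 0 0;-1 0 0 0 0 0 0;-1 0 0 0 0 0 0' 20;python3 -m inch '-1 0 0 0 0 0 0;-1 0 0 0 0 0 0';python3 - <<'E'
from look import *
plan(.436,.0254,.22,157)
im=snap('wrist','w24')
cv2.imwrite('pics/w24z.png',cv2.cvtColor(cv2.resize(im[150:290,170:350],None,fx=4,fy=4,interpolation=cv2.INTER_CUBIC),cv2.COLOR_RGB2BGR))
E
```

```text
time: 37.4
tcp_pos: [0.6153, 0.0542, 0.2221]
tool_rot: [3.141, 0.001, 2.64]
contact_force: [0.5, -0.4, 0.1]
gripper_width: 0.0622
time: 38.02
tcp_pos: [0.615, 0.054, 0.2214]
tool_rot: [-3.142, 0.0, 2.64]
contact_force: [-1.1, 0.2, 3.6]
gripper_width: 0.0173
time: 38.28
tcp_pos: [0.615, 0.054, 0.2214]
tool_rot: [-3.142, 0.0, 2.64]
contact_force: [-0.9, -0.2, 5.1]
gripper_width: 0.0173
tcp [0.615  0.054  0.2214] yaw 151.24886663067477 t 38.275 shift [ 2.8635 -2.2243  0.0264]
turn [-0.0014  0.0173 -5.7511]
shift after turn [ 3.072  -1.9261  0.0273]
```

View pics/w24z.png

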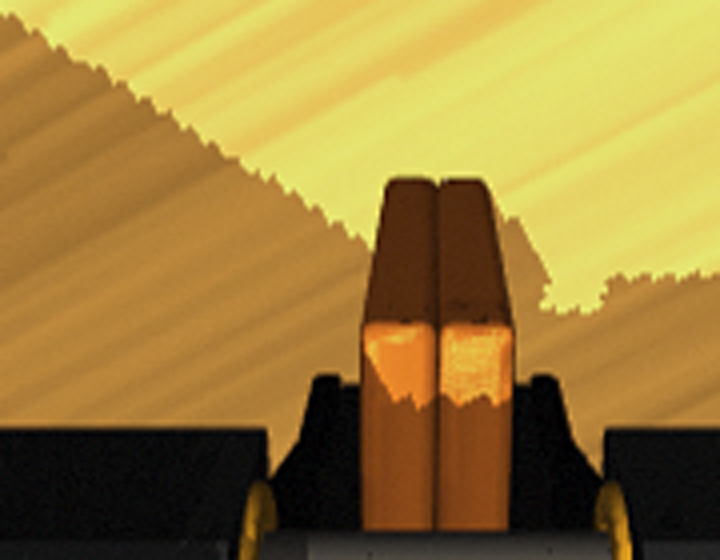

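```bash
python3 - <<'E'
from look import *
print(rel(279,194.5,.2214))
E
python3 -m inch '-1 0 0 -0.3 0 0 0;-1 0 0 -0.7 0 0 0;-1 0 0 -0.7 0 0 0;-1 0.5 0 -0.6 0 0 -5;-1 0.8 0 0 0 0 -8' 20;python3 -m inch '-1 0.8 -0.3 0 0 0 -8;-1 0.8 -0.4 0 0 0 -7.5;-1 0 -0.8 0 0 0 0;-1 0 -0.9 0 0 0 0;-1 0 -0.5 0 0 0 0' ; python3 - <<'E'
from look import *
plan(.458,-.224,.28,179.5)
E
```

```text
[0.0317 0.0002 0.2214]
time: 38.95
tcp_pos: [0.5566, 0.0828, 0.339]
tool_rot: [3.14, 0.004, 2.87]
contact_force: [-0.6, 1.8, -2.0]
gripper_width: 0.0178
time: 39.58
tcp_pos: [0.4705, -0.0479, 0.3367]
tool_rot: [-3.14, -0.0, 3.135]
contact_force: [0.9, 0.7, -1.6]
gripper_width: 0.0174
tcp [ 0.4705 -0.0479  0.3367] yaw 179.63795604270913 t 39.575 shift [ 0.228  -3.5216  1.1379]
turn [-0.0627 -0.0028  0.138 ]
shift after turn [ 0.2196 -3.5233  1.134 ]
```

```bash
python3 -m inch '-1 0.1 -0.9 0 0 0 0;-1 0.1 -0.9 0 0 0 0;-1 0.02 -0.9 0 0 0 0;-1 0 -0.85 0.3 0 0 0;-1 0 0 0.5 0 0 0' 20; python3 -m inch '-1 0 0 0.35 0 0 0;-1 0 0 0 0 0 0;-1 0 0 0 0 0 0'; python3 - <<'E'
from look import *
plan(.458,-.224,.227,179.5)
im=snap('wrist','w25')
cv2.imwrite('pics/w25z.png',cv2.cvtColor(cv2.resize(im[150:290,170:350],None,fx=4,fy=4,interpolation=cv2.INTER_CUBIC),cv2.COLOR_RGB2BGR))
E
```

```text
time: 40.2
tcp_pos: [0.4587, -0.2268, 0.2965]
tool_rot: [-3.14, 0.001, 3.132]
contact_force: [0.8, 0.4, -2.7]
gripper_width: 0.0181
time: 40.58
tcp_pos: [0.4597, -0.2227, 0.2796]
tool_rot: [-3.141, 0.001, 3.138]
contact_force: [0.9, 0.9, -1.4]
gripper_width: 0.0172
tcp [ 0.4597 -0.2227  0.2796] yaw 179.81862690486966 t 40.575 shift [ 0.0354 -0.0256  1.0528]
turn [-0.0257  0.0539  0.3186]
shift after turn [ 0.0342 -0.0263  1.0528]
```

View pics/w25z.png

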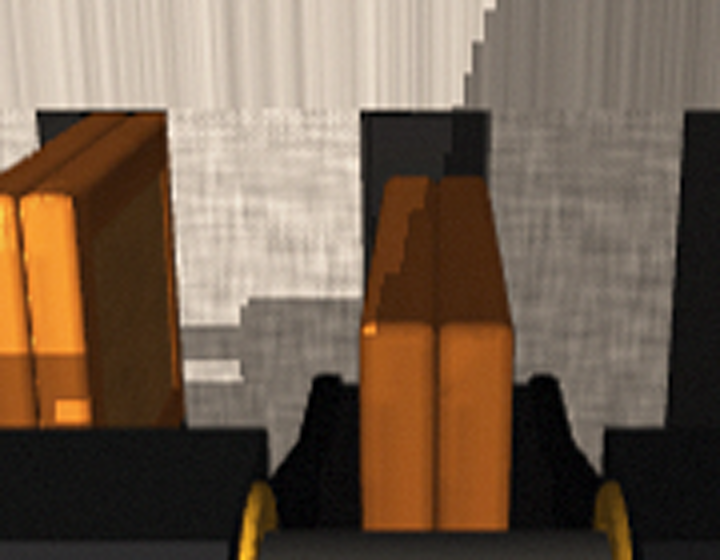

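```bash
python3 - <<'E'
from look import *
p=tool()[0];d=p[2]-.033;print(p)
print(rel(260.25,177.75,d),rel(292.5,177.75,d),rel(266.5,194.2,.2214),rel(291.75,194.2,.2214))
E
```

```text
[ 0.4597 -0.2229  0.2798]
[ 0.0388 -0.0139  0.2468] [0.0388 0.0107 0.2468] [ 0.0319 -0.0082  0.2214] [0.0319 0.0092 0.2214]
```

```bash
python3 -m inch '-1 0.04 -0.04 0 0 0 0.2;-1 0 0 0.3 0 0 0;-1 0 0 0.3 0 0 0;-1 0 0 0.2 0 0 0;-1 0 0 0 0 0 0' 20; python3 -m inch '-1 0 0 0.1 0 0 0;-1 0 0 0.1 0 0 0;-1 0 0 0 0 0 0'; python3 - <<'E'
from look import *
plan(.458,-.224,.2264,179.5)
im=snap('wrist','w26')
E
```

```text
time: 41.25
tcp_pos: [0.4569, -0.225, 0.2376]
tool_rot: [3.14, -0.002, 3.134]
contact_force: [-0.1, 0.1, -1.7]
gripper_width: 0.0175
time: 41.62
tcp_pos: [0.4571, -0.2252, 0.2284]
tool_rot: [3.141, -0.0, 3.134]
contact_force: [0.3, 1.1, -2.4]
gripper_width: 0.0176
tcp [ 0.4571 -0.2252  0.2284] yaw 179.55053004069234 t 41.625 shift [-0.0172  0.0248  0.0407]
turn [ 0.01   -0.0252  0.0505]
shift after turn [-0.0172  0.0248  0.0407]
```

View pics/w26.png

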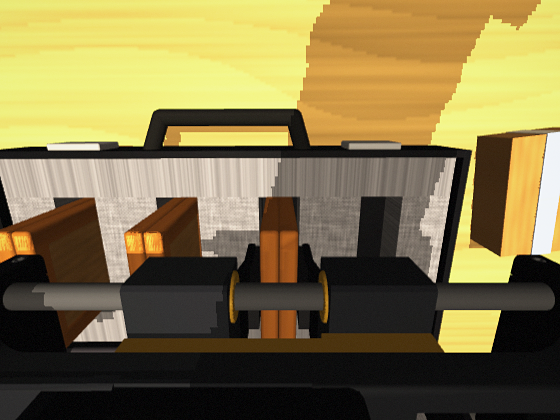

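```bash
python3 -m inch '-1 0 0 0.05 0 0 0;-1 0 0 0 0 0 0;-0.6 0 0 0 0 0 0;-0.4 0 0 0 0 0 0;-0.4 0 0 0 0 0 0' 20; python3 -m inch '-0.4 0 0 -0.3 0 0 0;-0.4 0 0 -0.7 0 0 0;-0.4 0 0 -0.9 0 0 0;-0.4 0 0 -0.6 0 0 0;-0.2 0 0.5 0 0 0 0'; python3 -m inch '0.3 0 0.9 0 0 0 0;0.5 0 0.9 0 0 0 0;0.72 0 0.9 0 0 0 0;0.72 -0.2 0.9 0 0 0 0;0.72 -0.4 0.9 0 0 0 0';python3 - <<'E'
from look import *
im=snap('wrist','w27');im=snap('top','t27');crop(im,190,120,430,300,3,'t27b')
plan(.605,.208,.35,169)
E
```

```text
time: 42.3
tcp_pos: [0.4574, -0.2252, 0.2264]
tool_rot: [-3.141, 0.0, 3.134]
contact_force: [-0.4, 0.7, 0.8]
gripper_width: 0.0247
time: 42.92
tcp_pos: [0.4579, -0.2013, 0.3548]
tool_rot: [-3.139, 0.005, 3.131]
contact_force: [0.7, 0.9, -0.5]
gripper_width: 0.0302
time: 43.55
tcp_pos: [0.4891, 0.026, 0.3526]
tool_rot: [-3.14, 0.002, 3.133]
contact_force: [0.9, -0.1, 0.4]
gripper_width: 0.0725
tcp [0.4899 0.0298 0.3528] yaw 179.95458158139007 t 43.65 shift [-2.2982  3.566   0.0686]
turn [ 0.1278  0.1318 10.9547]
shift after turn [-1.5788  3.9379  0.0557]
```

View pics/t27b.png

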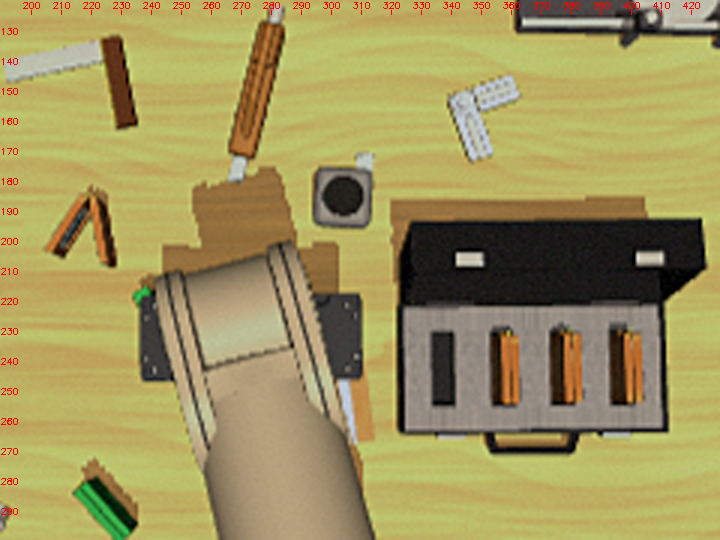

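```bash
python3 -m inch '0.72 -0.3 0.8 0 0 0 5.5;0.72 -0.4 0.8 0 0 0 5.5;0.72 -0.4 0.8 0 0 0 0';python3 - <<'E'
from look import *
plan(.611,.209,.285,169)
E
```

```text
time: 44.02
tcp_pos: [0.5567, 0.1382, 0.3524]
tool_rot: [-3.141, 0.001, 2.94]
contact_force: [0.2, 0.1, -0.2]
gripper_width: 0.0746
tcp [0.5567 0.1382 0.3524] yaw 168.43548791944426 t 44.025 shift [-0.7776  1.6061  1.3479]
turn [-0.0297  0.0736 -0.5645]
shift after turn [-0.7951  1.5977  1.3477]
```

```bash
python3 -m inch '0.72 -0.4 0.75 0 0 0 0;0.72 -0.38 0.7 0.4 0 0 0;0.72 0 0.0 0.5 0 0 0;0.72 0 0 0.4 0 0 0;0.72 0 0 0 0 0 0'; python3 - <<'E'
from look import *
plan(.611,.209,.22,169)
im=snap('wrist','w28')
E
```

```text
time: 44.65
tcp_pos: [0.6084, 0.1996, 0.2852]
tool_rot: [-3.14, -0.002, 2.941]
contact_force: [-0.2, -0.1, -0.2]
gripper_width: 0.075
tcp [0.6084 0.1996 0.2852] yaw 168.51128239527202 t 44.65 shift [-0.0154  0.1965  1.3045]
turn [-0.0984 -0.1011 -0.4886]
shift after turn [-0.0148  0.1942  1.3049]
```

View pics/w28.png

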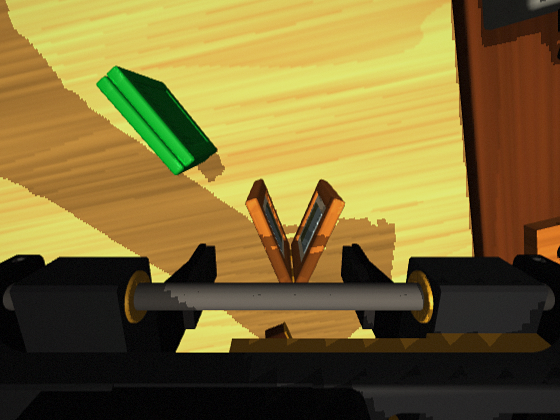

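```bash
python3 -m inch '0.72 -0.01 0.19 0 0 0 0;0.72 0 0 0.4 0 0 0;0.72 0 0 0.5 0 0 0;0.72 0 0 0.37 0 0 0;0.72 0 0 0 0 0 0' 15; python3 -m inch '0.3 0 0 0 0 0 0;0 0 0 0 0 0 0;-0.3 0 0 0 0 0 0;-0.6 0 0 0 0 0 0;-0.8 0 0 0 0 0 0' ; python3 -m inch '-1 0 0 0 0 0 0;-1 0 0 0 0 0 0;-1 0 0 0 0 0 0;-1 0 0 0 0 0 0' 20;python3 - <<'E'
from look import *
plan(.436,.0254,.22,157)
im=snap('wrist','w29')
cv2.imwrite('pics/w29z.png',cv2.cvtColor(cv2.resize(im[150:290,170:350],None,fx=4,fy=4,interpolation=cv2.INTER_CUBIC),cv2.COLOR_RGB2BGR))
E
```

```text
time: 45.32
tcp_pos: [0.6106, 0.2096, 0.2209]
tool_rot: [-3.14, -0.003, 2.942]
contact_force: [-0.3, 0.2, 0.5]
gripper_width: 0.0752
time: 45.95
tcp_pos: [0.6112, 0.21, 0.2231]
tool_rot: [3.141, 0.001, 2.942]
contact_force: [0.1, 0.2, 3.2]
gripper_width: 0.0325
time: 46.45
tcp_pos: [0.6112, 0.2099, 0.2229]
tool_rot: [3.141, 0.0, 2.942]
contact_force: [-0.5, 0.4, 4.5]
gripper_width: 0.0178
tcp [0.6112 0.2099 0.2229] yaw 168.55154772972367 t 46.45 shift [ 2.701  -4.3126  0.0571]
turn [ 0.0083  0.0169 11.5515]
shift after turn [ 1.7827 -4.7662  0.0584]
```

View pics/w29z.png

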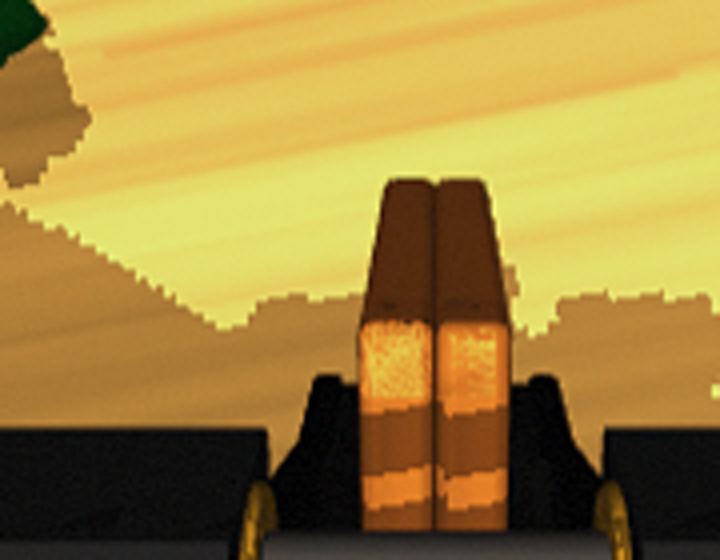

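```bash
python3 -m inch '-1 0 0 -0.3 0 0 0;-1 0 0 -0.7 0 0 0;-1 0 0 -0.7 0 0 0;-1 0.3 -0.3 -0.6 0 0 -5;-1 0.5 -0.7 0 0 0 -6' 20;python3 -m inch '-1 0.5 -0.9 0 0 0 0;-1 0.5 -0.9 0 0 0 0;-1 0.5 -0.9 0 0 0 0;-1 0.5 -0.9 0 0 0 0;-1 0.2 -0.9 0 0 0 0' ; python3 - <<'E'
from look import *
plan(.458,-.162,.28,179.5)
E
```

```text
time: 47.12
tcp_pos: [0.5643, 0.1677, 0.3406]
tool_rot: [3.139, 0.004, 3.14]
contact_force: [0.4, -1.4, -1.6]
gripper_width: 0.0175
time: 47.75
tcp_pos: [0.4514, -0.0591, 0.3381]
tool_rot: [-3.14, -0.0, 3.134]
contact_force: [0.5, 0.3, -1.5]
gripper_width: 0.0176
tcp [ 0.4514 -0.0591  0.3381] yaw 179.5528892909512 t 47.75 shift [-0.1484 -2.0554  1.1664]
turn [-0.0946 -0.0124  0.0529]
shift after turn [-0.15   -2.0572  1.163 ]
```

```bash
python3 -m inch '-1 -0.1 -0.7 0 0 0 0;-1 -0.05 -0.7 0 0 0 0;-1 0 -0.65 0.3 0 0 0;-1 0 0 0.5 0 0 0;-1 0 0 0.35 0 0 0' 20; python3 -m inch '-1 0 0 0 0 0 0;-1 0 0 0 0 0 0;-1 0 0 0 0 0 0'; python3 - <<'E'
from look import *
plan(.458,-.162,.228,179.5)
im=snap('wrist','w30')
cv2.imwrite('pics/w30z.png',cv2.cvtColor(cv2.resize(im[150:290,170:350],None,fx=4,fy=4,interpolation=cv2.INTER_CUBIC),cv2.COLOR_RGB2BGR))
E
```

```text
time: 48.38
tcp_pos: [0.4592, -0.1605, 0.2795]
tool_rot: [3.141, -0.001, 3.134]
contact_force: [-0.2, 0.8, -2.0]
gripper_width: 0.0174
time: 48.75
tcp_pos: [0.46, -0.1603, 0.2811]
tool_rot: [-3.141, 0.001, 3.134]
contact_force: [0.5, 1.2, -1.6]
gripper_width: 0.0175
tcp [ 0.46   -0.1603  0.2811] yaw 179.57721879570704 t 48.75 shift [ 0.0403 -0.0327  1.0627]
turn [-0.047   0.0725  0.0772]
shift after turn [ 0.0389 -0.0336  1.0627]
```

View pics/w30z.png

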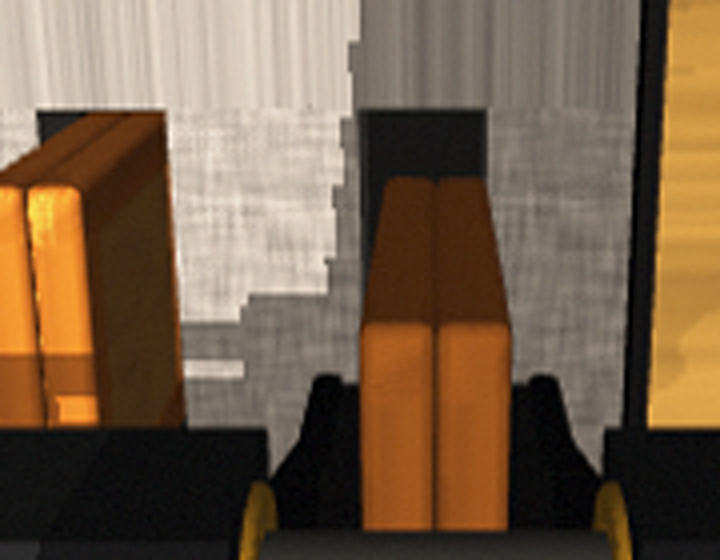

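```bash
python3 -m inch '-1 0.04 -0.04 0 0 0 0;-1 0 0 0.3 0 0 0;-1 0 0 0.3 0 0 0;-1 0 0 0.2 0 0 0;-1 0 0 0 0 0 0' 20; python3 -m inch '-1 0 0 0.1 0 0 0;-1 0 0 0.1 0 0 0;-1 0 0 0 0 0 0'; python3 - <<'E'
from look import *
plan(.458,-.162,.228,179.5)
im=snap('wrist','w31')
E
```

```text
time: 49.42
tcp_pos: [0.4573, -0.1623, 0.2391]
tool_rot: [3.14, -0.002, 3.134]
contact_force: [-0.1, 0.3, -2.2]
gripper_width: 0.0175
time: 49.8
tcp_pos: [0.4575, -0.1625, 0.23]
tool_rot: [3.142, -0.0, 3.134]
contact_force: [-1.2, -1.4, -2.2]
gripper_width: 0.0174
tcp [ 0.4575 -0.1625  0.23  ] yaw 179.55150676398975 t 49.8 shift [-0.0104  0.0096  0.0399]
turn [ 0.0049 -0.0181  0.0515]
shift after turn [-0.0104  0.0097  0.0399]
```

View pics/w31.png

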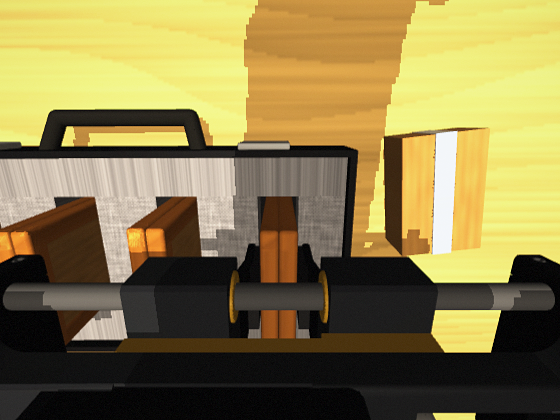

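```bash
python3 -m inch '-1 0 0 0.05 0 0 0;-1 0 0 0 0 0 0;-0.6 0 0 0 0 0 0;-0.4 0 0 0 0 0 0;-0.4 0 0 0 0 0 0' 20; python3 -m inch '-0.4 0 0 -0.3 0 0 0;-0.4 0 0 -0.7 0 0 0;-0.4 0 0 -0.9 0 0 0;-0.4 0 0 -0.9 0 0 0;-0.6 0 0 -0.9 0 0 0';python3 -m inch '-1 0 0 -0.1 0 0 0;-1 0 0 0 0 0 0'; python3 - <<'E'
from look import *
im=snap('wrist','w32');im=snap('top','t32');crop(im,270,120,450,280,4,'t32b');im=snap('side','s32');crop(im,240,100,380,220,5,'s32a')
plan(.655,-.255,.42,179.5);print(monitor.sense()['joint_pos'])
E
```

```text
time: 50.48
tcp_pos: [0.4576, -0.1625, 0.2279]
tool_rot: [-3.141, 0.0, 3.134]
contact_force: [0.4, 0.2, 0.7]
gripper_width: 0.0246
time: 51.1
tcp_pos: [0.4574, -0.162, 0.4154]
tool_rot: [-3.141, 0.001, 3.135]
contact_force: [0.8, -0.5, 0.4]
gripper_width: 0.0222
time: 51.35
tcp_pos: [0.4574, -0.1623, 0.4181]
tool_rot: [-3.141, 0.001, 3.134]
contact_force: [-0.0, 0.7, -0.7]
gripper_width: 0.0055
tcp [ 0.4573 -0.1624  0.4167] yaw 179.5605359712417 t 51.5 shift [-3.9688 -1.8207 -0.0737]
turn [ 0.047  -0.0916  0.0605]
shift after turn [-3.9708 -1.8166 -0.0659]
[ 1.0102  0.07   -0.7846  1.7651  0.0504  1.329   1.7777]
```

View pics/t32b.png

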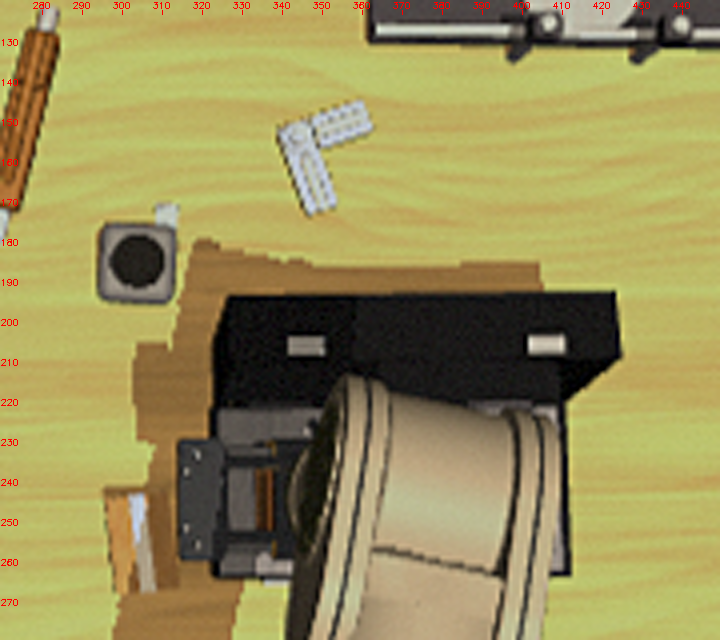

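View pics/s32a.png

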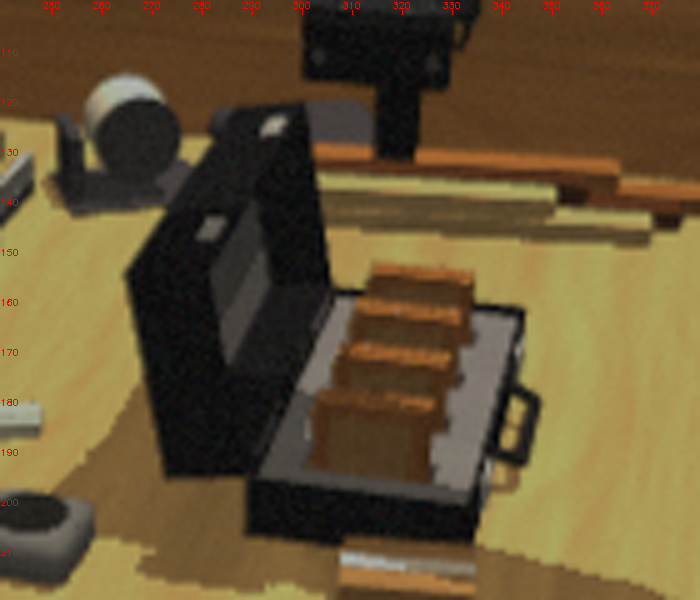

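View pics/w32.png

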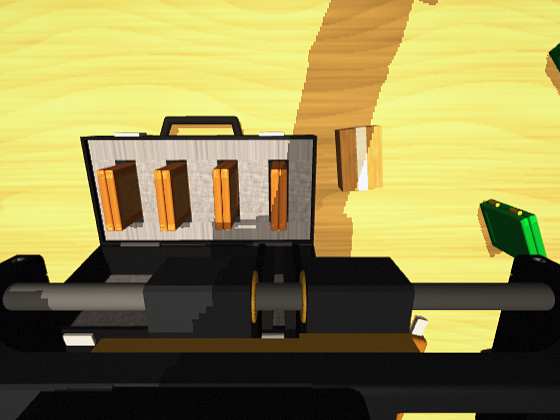

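```bash
python3 - <<'E'
from look import *
for z in (.165,.174): print(pt('top',340,193,z),pt('top',410,193,z))
print(pt('top',340,208,.174))
print(pt('top',320,172,.0),pt('top',350,148,.0))
E
python3 -m inch '-1 -0.6 -0.35 0 0 0 0;-1 -0.8 -0.4 0 0 0 0;-1 -0.8 -0.4 0 0 0 0;-1 -0.8 -0.4 0 0 0 0;-1 -0.8 -0.4 0 0 0 0';python3 - <<'E'
from look import *
plan(.655,-.255,.33,179.5)
im=snap('wrist','w33')
E
```

```text
[ 0.6026 -0.1561  0.165 ] [ 0.5996 -0.355   0.165 ]
[ 0.6015 -0.1549  0.174 ] [ 0.5986 -0.3523  0.174 ]
[ 0.5589 -0.1538  0.174 ]
[ 0.6916 -0.1152  0.    ] [ 0.7694 -0.2149  0.    ]
time: 52.12
tcp_pos: [0.6481, -0.2623, 0.416]
tool_rot: [3.141, -0.002, 3.134]
contact_force: [0.5, -0.2, 0.8]
gripper_width: 0.0004
tcp [ 0.6481 -0.2623  0.416 ] yaw 179.54341707026728 t 52.125 shift [-0.1412  0.1448  1.7203]
turn [ 0.0452 -0.1166  0.0434]
shift after turn [-0.1376  0.1463  1.7205]
```

View pics/w33.png

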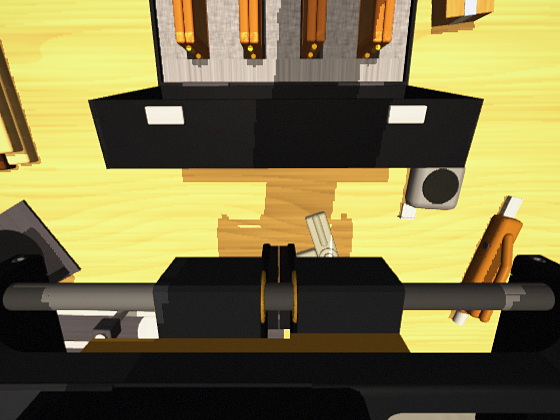

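```bash
python3 -m inch '-1 0 0 0.5 0 0 0;-1 0 0 0.6 0 0 0;-1 0 0 0.5 0 0 0;-1 0 0 0.28 0 0 0;-1 0 0 0 0 0 0'; python3 -m inch '-1 0.3 0 0 0 0 0;-1 0.3 0 0 0 0 0;-1 0.2 0 0 0 0 0;-1 0.2 0 0 0 0 0;-1 0.2 0 0 0 0 0';python3 -m inch '-1 0.2 0 0 0 0 0;-1 0.2 0 0 0 0 0;-1 0.2 0 0 0 0 0;-1 0 0 0 0 0 0';python3 - <<'E'
from look import *
im=snap('side','s34');crop(im,220,80,380,220,5,'s34a')
plan(.6,-.255,.33,179.5)
E
```

```text
time: 52.8
tcp_pos: [0.6466, -0.2614, 0.3224]
tool_rot: [3.141, -0.002, 3.134]
contact_force: [-0.3, -0.8, 0.5]
gripper_width: 0.0001
time: 53.42
tcp_pos: [0.5866, -0.2609, 0.3243]
tool_rot: [-3.141, 0.001, 3.134]
contact_force: [3.9, -0.6, 2.0]
gripper_width: 0.0008
time: 53.92
tcp_pos: [0.5557, -0.2611, 0.3233]
tool_rot: [-3.141, -0.002, 3.133]
contact_force: [0.2, -0.4, -0.3]
gripper_width: 0.0004
tcp [ 0.5561 -0.261   0.3233] yaw 179.518438906237 t 53.975 shift [-0.8766  0.1281 -0.1362]
turn [-0.0034 -0.0957  0.0184]
shift after turn [-0.8768  0.1284 -0.1348]
```

View pics/s34a.png

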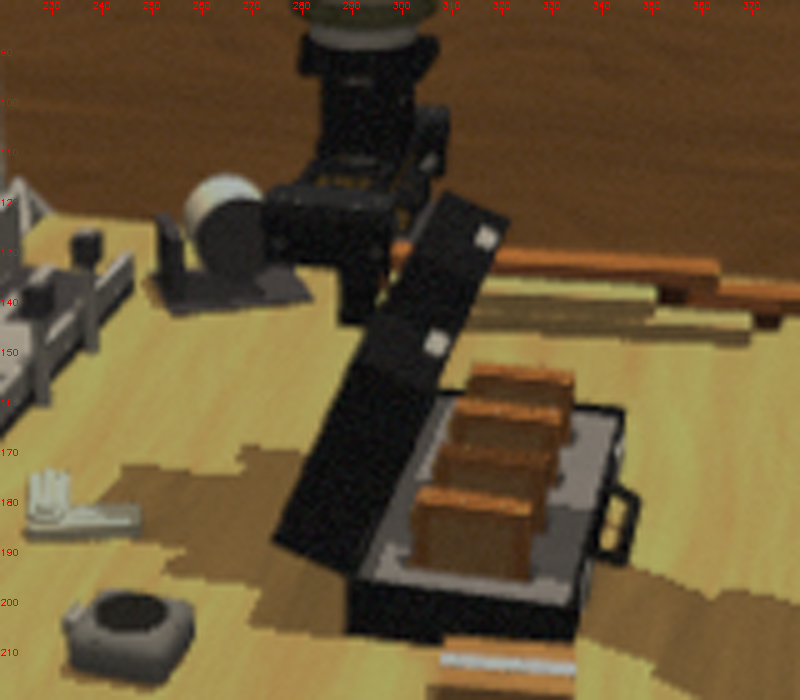

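```bash
python3 -m inch '-1 0 0 0 0 0 0;-1 0 0 0 0 0 0;-1 0 0 0 0 0 0;-1 0 0 0 0 0 0';python3 - <<'E'
from look import *
im=snap('side','s35');crop(im,220,80,380,220,5,'s35a')
E
```

```text
time: 54.48
tcp_pos: [0.5569, -0.2607, 0.3237]
tool_rot: [3.142, -0.0, 3.134]
contact_force: [0.8, -0.5, -1.0]
gripper_width: 0.0006
```

View pics/s35a.png

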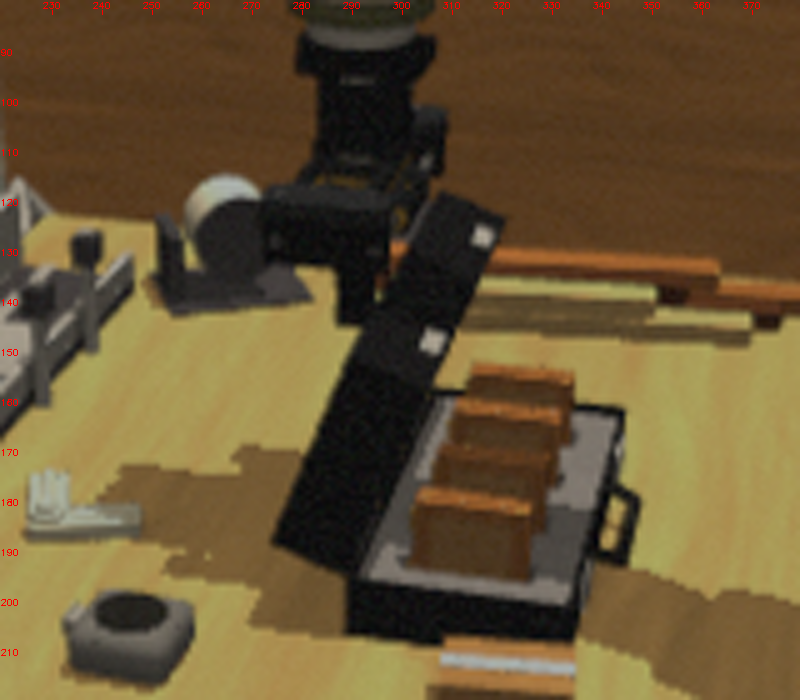

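```bash
python3 -m inch '-1 0.15 0 0 0 0 0;-1 0.15 0 0 0 0 0;-1 0.15 0 0 0 0 0;-1 0.15 0 0 0 0 0;-1 0.1 0 0 0 0 0';python3 -m inch '-1 0 0 0 0 0 0;-1 0 0 0 0 0 0;-1 0 0 0 0 0 0;-1 0 0 0 0 0 0;-1 0 0 0 0 0 0';python3 - <<'E'
from look import *
im=snap('side','s36');crop(im,220,80,380,220,5,'s36a')
E
```

```text
time: 55.15
tcp_pos: [0.521, -0.2607, 0.3236]
tool_rot: [-3.141, -0.001, 3.133]
contact_force: [0.4, 0.2, 0.6]
gripper_width: 0.0005
time: 55.78
tcp_pos: [0.5219, -0.2604, 0.3237]
tool_rot: [3.142, 0.0, 3.134]
contact_force: [-0.5, -0.2, -1.1]
gripper_width: -0.0002
```

View pics/s36a.png

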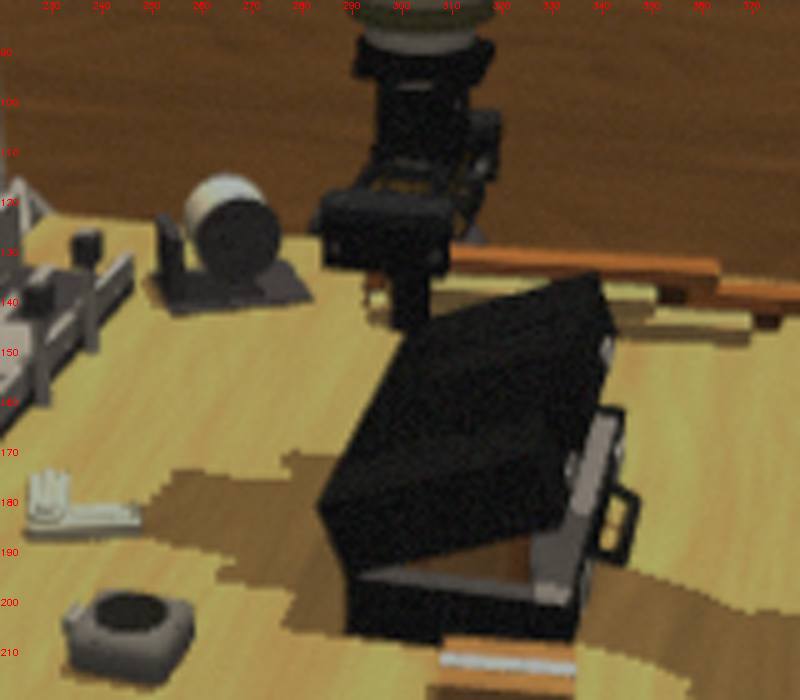

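Lid is falling slowly shut on its own. Wait and watch.

```bash
python3 -m inch '-1 0 0 -0.3 0 0 0;-1 0 0 -0.3 0 0 0;-1 0 0 0 0 0 0;-1 0 0 0 0 0 0;-1 0 0 0 0 0 0';python3 -m inch '-1 0 0 0 0 0 0;-1 0 0 0 0 0 0;-1 0 0 0 0 0 0;-1 0 0 0 0 0 0;-1 0 0 0 0 0 0';python3 - <<'E'
from look import *
im=snap('side','s37');crop(im,220,80,380,220,5,'s37a')
E
```

```text
time: 56.45
tcp_pos: [0.5217, -0.2605, 0.3533]
tool_rot: [3.141, -0.001, 3.134]
contact_force: [-0.4, -0.4, -0.2]
gripper_width: 0.0002
time: 57.08
tcp_pos: [0.5218, -0.2605, 0.3538]
tool_rot: [-3.142, 0.0, 3.134]
contact_force: [-0.1, -0.7, 0.1]
gripper_width: 0.0009
```

View pics/s37a.png

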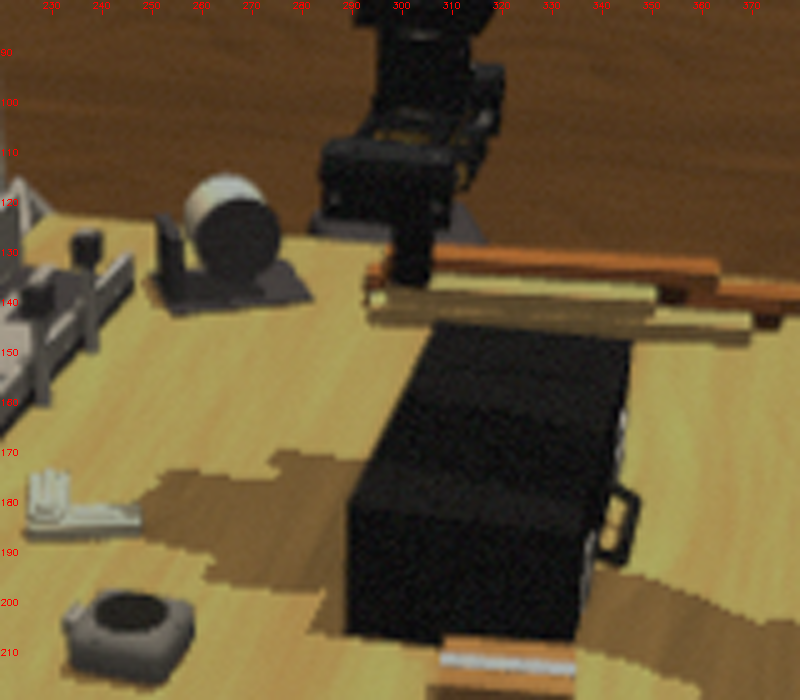

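```bash
python3 -m inch '-1 0.6 0 0 0 0 0;-1 0.7 0 0 0 0 0;-1 0.7 0 0.4 0 0 0;-1 0 0 0.5 0 0 0;-1 0 0 0.4 0 0 0';python3 -m inch '-1 0 0 0.1 0 0 0;-1 0 0 0.08 0 0 0;-1 0 0 0 0 0 0';python3 - <<'E'
from look import *
plan(.42,-.26,.272,179.5)
E
```

```text
time: 57.75
tcp_pos: [0.4213, -0.2599, 0.2882]
tool_rot: [-3.141, -0.0, 3.133]
contact_force: [0.2, 0.7, -1.3]
gripper_width: 0.0006
time: 58.12
tcp_pos: [0.4221, -0.2597, 0.2801]
tool_rot: [-3.141, 0.001, 3.134]
contact_force: [-0.6, 0.2, 0.4]
gripper_width: 0.0004
tcp [ 0.4221 -0.2597  0.2801] yaw 179.5643132742069 t 58.125 shift [ 0.0413 -0.0058  0.1629]
turn [-0.0182  0.0304  0.0643]
shift after turn [ 0.0412 -0.0059  0.1629]
```

```bash
python3 -m inch '-1 0 0 0.07 0 0 0;-1 0 0 0.05 0 0 0;-1 0 0 0.03 0 0 0;-1 0 0 0 0 0 0';python3 -m inch '-1 0 0 0.02 0 0 0;-1 0 0 0 0 0 0'
```

```text
time: 58.62
tcp_pos: [0.4219, -0.2597, 0.2731]
tool_rot: [-3.141, -0.0, 3.134]
contact_force: [-4.9, 2.7, 11.8]
gripper_width: 0.0008
time: 58.88
tcp_pos: [0.4221, -0.2596, 0.273]
tool_rot: [-3.14, -0.001, 3.134]
contact_force: [-9.9, 4.3, 25.1]
gripper_width: 0.0003
```

```bash
python3 -m inch '-1 0 0 -0.2 0 0 0;-1 0 0 -0.6 0 0 0;-1 0 0 -0.9 0 0 0;-1 0 0 -0.9 0 0 0;-1 0 0 -0.5 0 0 0';python3 -m inch '-1 0 -0.8 0 0 0 0;-1 0 -0.8 0 0 0 0;-1 0 -0.8 0 0 0 0;-1 0 -0.8 0 0 0 0;-1 0 -0.5 0 0 0 0';python3 -m inch '-1 0 0 0 0 0 0;-1 0 0 0 0 0 0;-1 0 0 0 0 0 0;-1 0 0 0 0 0 0';python3 - <<'E'
from look import *
im=snap('side','s40');crop(im,220,130,380,220,5,'s40a');im=snap('top','t40')
E
```

```text
time: 59.5
tcp_pos: [0.4221, -0.2595, 0.4288]
tool_rot: [-3.14, 0.002, 3.134]
contact_force: [-0.8, -0.4, -0.1]
gripper_width: 0.0003
time: 60.12
tcp_pos: [0.4197, -0.4468, 0.4258]
tool_rot: [3.141, -0.0, 3.132]
contact_force: [0.6, 0.1, 0.1]
gripper_width: 0.0005
time: 60.62
tcp_pos: [0.4206, -0.444, 0.4266]
tool_rot: [-3.141, 0.0, 3.135]
contact_force: [0.3, 0.0, 0.1]
gripper_width: 0.0002
```

View pics/s40.png

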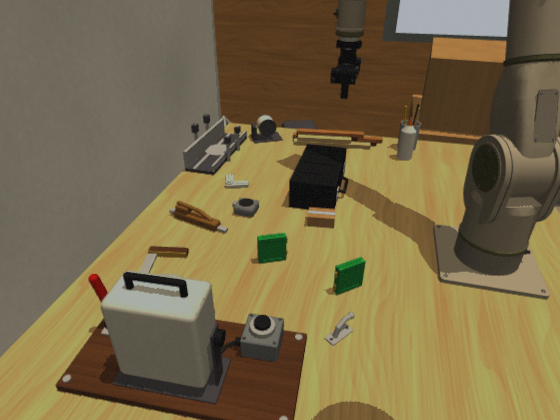

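View pics/t40.png

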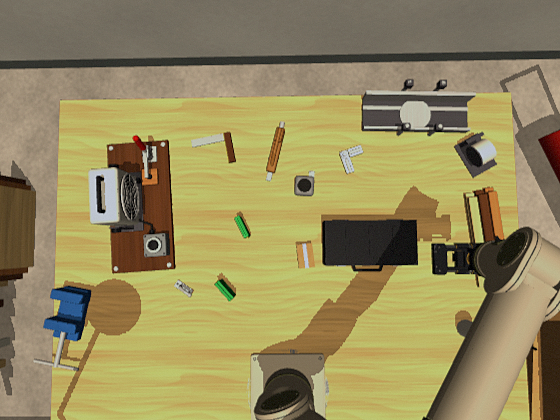

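View pics/s40a.png

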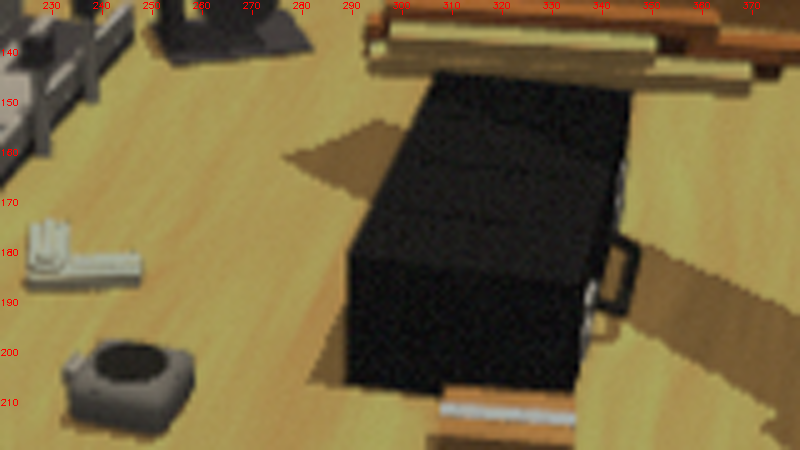

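```bash
python3 -c "
from workcell import job; print(job.sign_off())"
```

```text
the job is handed in; nothing more can be done
None
```

The job is done and handed in at about 61 s of the 210 s allowed. Sign-off reports no verdict, so the results below come from my own checks.

- **Blower:** With all four frames open, I held the button at its bottom stop for about 6 s at 18–30 N, then let go. The picture afterwards showed the button up and every frame still open.
- **Frames:** I squeezed each of the four shut (jaw width 17–18 mm, folded size 18 mm) and set one upright in each slot. In the last pictures before closing the lid, all four stood folded, upright and at matching height.
- **One slip:** The first frame was gripped about 15 mm off centre, so its far end caught on the slot edge and it tilted in the jaws. I stood it on the foam strip between slots 1 and 2 to straighten it, gripped it again at its centre and then slotted it without contact. It was not dropped.
- **Lid:** I pulled it forward until it fell shut, then pressed it. The fingertips met the top at about 91 mm against the nominal 90 mm, and no gap showed in the side view.
- **Other things:** In the last top and side views the bystanders and both green look-alikes looked to be in their starting places, and the arm was clear of everything. I saw no frame knocked aside during the run.

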